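Make up a pipe-clamp kit and a shelf kit from garage stock

TASK

Make up two kits from the stock on the bench: the larger of the two U-bolts and the flat steel backing plate go into the wide, low round tin, and the corner bracket and the awl go into the empty rectangular tray. The smaller U-bolt lies across the backing plate in the stock bin: move it off the plate and leave it in the bin. The plate, the larger U-bolt and the awl must each lie flat on the bottom of their container and the bracket must stand upright on its foot as it does now, nothing resting on anything else, all let go and still.

Things in the scene. Friction and masses are not known exactly. Their poses are not given: they have to be found in the camera images.
- ubolt_large_mid (a point): larger galvanized U-bolt lying flat on the bench: rod 10 mm thick, 100 mm long, 56 mm wide over its two parallel legs, 150 g. Point: middle of its outline, half-way up the rod (5 mm above what it lies on), in the gap between the legs, within 4 mm of its balance point. x along the legs towards the bow (bow's edge at x = +50, legs straight from x = -50 to +22 mm), y across both legs, z up
- ubolt_small_mid (a point): smaller U-bolt, at first lying flat on top of the backing plate, across it, in the stock bin: rod 7 mm thick, 60 mm long, 36 mm wide over its legs, 50 g. Point: middle of its outline, half-way up the rod (3.5 mm above what it lies on), in the gap between the legs, by its balance point. x along the legs towards the bow (legs straight from x = -30 to +12 mm), y across both legs, z up
- plate_mid (a point): flat dark steel backing plate 100 x 36 x 8 mm with two 12 mm holes, lying flat on the stock bin's floor under the smaller U-bolt, its ends showing; 200 g. Point: its centre, half-way up (4 mm above what it lies on). x along the 100 mm length, y across the 36 mm width, z up
- bracket_mid (a point): zinc-plated corner bracket, an L of 5 mm sheet 40 mm wide, standing on the bench on its foot; the other leg is upright, 60 mm high; 180 g. Point: middle of the upright leg, 30 mm above what it stands on. x level, from the upright along the foot (foot ends at x = +57.5 mm), y across the 40 mm width (edges at +-20 mm, can be gripped there from above), z up
- awl_mid (a point): awl lying on the bench: flat-sided walnut handle 80 mm long, 24 x 24 mm, brass ferrule, steel spike 6 mm thick; 90 g. Point: middle of the handle, 12 mm above what it lies on. x along the awl towards the spike's tip at x = +100 mm (handle from -40 to +40), y across, z up
- tin: wide, low, empty round tin, fixed: 202 mm across the rim, 20 mm high, floor 95 mm in radius inside and 3 mm thick. Origin: centre of its underside; z up. Not the tall, narrow tin below the chute
- tray: empty rectangular plywood tray, fixed: 230 x 175 mm outside, 20 mm high, walls and floor 4 mm thick. Origin: centre of its underside; x along the 230 mm length, y along the 175 mm width, z up
- bin: white rectangular plastic stock bin, fixed, holding the plate with the smaller U-bolt on it: 160 x 270 mm outside, 26 mm high, walls and floor 4 mm thick. Origin: centre of its underside; x along the 160 mm width, y along the 270 mm length, z up. The plate lies roughly along x; the floor to its sides along y is bare
Not all that is in view belongs to the job. What is shaped like the part that bears awl_mid but blue or red is not meant.

How it is judged:
By the outcome, as a careful person would: the job done as asked, in the order asked, and still so for the second after the job is handed in, with the robot touching nothing.
It also fails if it takes over 112 s, if anything falls off the work surface, if the arm or the gripper's body presses on something with over 40 N, if the wrist force passes 120 N, or if a joint passes its speed limit or range.

ROBOT

A 6-joint arm with a two-finger parallel gripper is mounted at the origin on the work surface. World frame = base frame: x ahead of the robot, y to its left, z up, the work surface at z = 0. Lengths are in m, angles in degrees, forces in N, time in s.
With the tool pointing down it reaches from about 0.2 to 0.875 m from the base axis. Payload 3.4 kg.
Tool frame: the origin (TCP) lies where the fingers leave the gripper's body, on its centre line; the fingertips stand 97 mm ahead of it and the grasp point (between the pads) lies 78 mm ahead of it; x points along the fingers, y is the direction in which the jaws open and shut, and the axes are right-handed (so a half turn about x gives the same grasp; the last joint's range is limited). The gripper opens to 94 mm and grips with 3 to 60 N. Pads are 16 mm wide; open, the fingers measure 119 mm over their backs; the gripper's body (75 mm by 177 mm) begins 78 mm behind the grasp point.
Start: joints at [-81.876, 15.808, 86.224, -0, 77.962, -6.933], TCP at [0.149, -0.555, 0.303] pointing down, gripper open.
Joint ranges: [-165.64, 165.64], [-43.16, 119.46], [12.63, 154.43], [-67.54, 247.53], [6.08, 155.33], [-154.97, 154.97]. Speed limits (degrees/s): [147.25, 147.25, 180, 180, 180, 180].

INTERFACE

Orientations are given as a 3x3 rotation matrix whose columns are the frame's x, y, z axes.
In Python, from rig import manip, viewer gives the robot as it stands.
- The arm moves only by the tool step_arm, never from a script. Its arguments are lists of equal length, an entry for each row: "xyz": the shift along the tool's x, y, z in m, a list of three; "turn": the turn about the tool's x in degrees. A call has 1 to 5 rows; each row is the pose to reach, as a shift and turn from the pose measured when the call began, along the tool's axes at that moment; what a row does not reach only later rows make up. A row lasts 1/8 s, in which the tool goes at most 62.5 mm and 10.7 degrees, less where a joint would pass 70% of its speed; a pose out of reach is approached as far as the arm can. A call with a gripper value outside its range is refused whole. "jaw" is the opening, from 0 (shut) to 1 (fully open), set as the call begins (left out, the last holds). The fingers move at their own pace and stop on an object; "newtons" is the grip in N (left out, the last holds). Time passes only in rows, so rows that repeat a pose let the fingers close. It gives the time, the measured TCP pose, the force and the opening at its end, in the units of the state.
- manip.sense(): the state, without advancing time (a new reading comes with each control period).
- viewer.read_camera(name): name is "scene" or "top"; returns a dict with "color" (400x640x3 uint8, red, green, blue), "z_map" (400x640 float32, m along the optical axis (not along the pixel's ray), 0 where there is no reading), "fovy" (degrees; the focal length in pixels is half the picture's height over the tangent of half this angle, whatever the lens; pixels are square), "cx", "cy" (the principal point, pixels), "T" (4x4, takes a point from camera to world coordinates). Camera axes: x right, y down, z forward; pixel columns grow to the right and rows downward; lengths in m; the calibration is good to about 2 mm. A picture is of the moment at which its call begins.
- manip.job_done(): hands the job in, once; it reports no verdict.
The state is a dict: "clock": time; "joint_pos": joint angles; "qvel": joint speeds; "joint_efforts": joint torques, N m; "tool_pos": TCP position; "ee_rot": TCP orientation; "wrist_force": force on the tool from outside, world axes, zero at the start; "moment": the same for the moment, N m; "gripper_width": opening from 0.0 (shut) to 1.0 (fully open).
Only numpy, scipy, OpenCV 4.12 (cv2) and the standard library are available. Lean on these libraries where they do the work, as an engineer would, in place of code of your own. Each camera call takes 0.05 s, during which the arm holds its last target.

## Working session

There is one attempt and no reset: what is moved stays moved. The work goes in short steps, Python scripts to look and compute and a tool call to move; the robot and the scene stay as the last step left them, time stands still between calls to the robot, and variables do not carry over. Pictures are saved under pics/ and viewed, and the job is handed in when it is done.

Besides the shell and the picture viewer there is one more tool, called after "Call:" by a JSON object that holds its "method" and its "body", one argument or row to a line. step_arm: Moves the arm, as the interface text tells. Its arguments: {"type":"object","properties":{"xyz":{"type":"array","items":{"type":"array","items":{"type":"number"}}},"turn":{"type":"array","items":{"type":"number"}},"jaw":{"type":"number"},"newtons":{"type":"number"}},"required":["xyz","turn"]}

```bash
ls; mkdir -p pics; python3 - <<'E'
from rig import manip, viewer
import cv2,numpy as np
s=manip.sense(); print({k:np.round(v,3).tolist() for k,v in s.items()})
for n in ("top","scene"):
    d=viewer.read_camera(n); cv2.imwrite(f"pics/{n}0.png",d["color"][:,:,::-1]); np.savez(f"/tmp/{n}0.npz",**d)
    print(n,d["fovy"],d["cx"],d["cy"],np.round(d["T"],4).tolist())
E
```

```text
pics
{'clock': 0.0, 'joint_pos': [-81.876, 15.846, 86.293, -0.0, 77.961, -6.934], 'qvel': [-0.001, 0.009, -0.029, 0.001, -0.026, -0.036], 'joint_efforts': [0.001, -40.458, -23.723, 0.07, 0.034, -0.0], 'tool_pos': [0.149, -0.555, 0.302], 'ee_rot': [[-0.0, 0.26, -0.966], [0.002, -0.966, -0.26], [-1.0, -0.002, -0.0]], 'wrist_force': [-0.456, 0.165, -0.667], 'moment': [0.003, 0.006, 0.048], 'gripper_width': 1.0}
top 49.43283221112138 322.9427946516613 195.69831657832682 [[0.0164, -0.9935, 0.113, 0.288], [-0.9998, -0.0176, -0.0091, 0.0159], [0.011, -0.1128, -0.9936, 1.1716], [0.0, 0.0, 0.0, 1.0]]
scene 42.66206287128121 318.65968438227105 200.74977518211958 [[0.3829, 0.6763, -0.6293, 1.1668], [0.9236, -0.2929, 0.2473, -0.3046], [-0.0171, -0.676, -0.7367, 0.9057], [0.0, 0.0, 0.0, 1.0]]
```

View pics/top0.png

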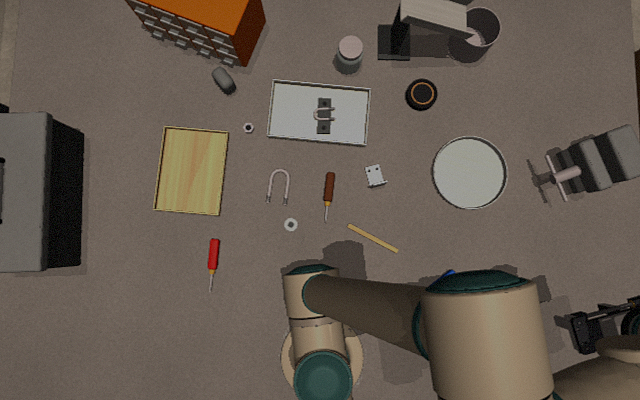

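View pics/scene0.png

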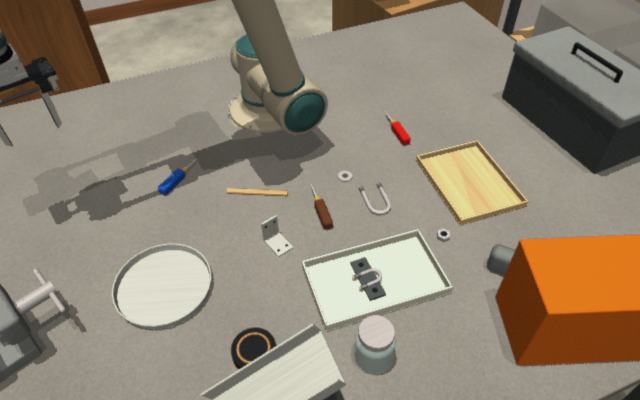

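```bash
cat > h.py <<'E'
import numpy as np,cv2
def load(n): return dict(np.load(f"/tmp/{n}.npz"))
def ray(d,u,v):
    f=200/np.tan(np.radians(float(d["fovy"]))/2)
    c=np.array([(u-d["cx"])/f,(v-d["cy"])/f,1.]); T=d["T"]
    return T[:3,3],T[:3,:3]@c
def atz(d,u,v,z):
    o,r=ray(d,u,v); return o+r*(z-o[2])/r[2]
def proj(d,p):
    f=200/np.tan(np.radians(float(d["fovy"]))/2);T=d["T"]
    c=T[:3,:3].T@(np.asarray(p,float)-T[:3,3]); return f*c[0]/c[2]+d["cx"],f*c[1]/c[2]+d["cy"]
def dep(d,u,v):
    o,r=ray(d,u,v); return o+r*d["z_map"][int(round(v)),int(round(u))]
def crop(d,name,u0,v0,u1,v1,k):
    im=cv2.resize(d["color"][v0:v1,u0:u1,::-1],None,fx=k,fy=k,interpolation=cv2.INTER_CUBIC)
    for u in range(u0-u0%10+10,u1,10): cv2.line(im,(int((u-u0+.5)*k),0),(int((u-u0+.5)*k),6 if u%50 else 14),(0,0,255),1); cv2.putText(im,str(u),(int((u-u0+.5)*k)-10,24),0,.35,(0,0,255),1) if u%20==0 else 0
    for v in range(v0-v0%10+10,v1,10): cv2.line(im,(0,int((v-v0+.5)*k)),(6,int((v-v0+.5)*k)),(0,0,255),1); cv2.putText(im,str(v),(8,int((v-v0+.5)*k)+4),0,.35,(0,0,255),1)
    cv2.imwrite(f"pics/{name}.png",im)
E
python3 - <<'E'
from h import *
d=load("top0")
crop(d,"c_bin",260,75,380,150,6)
crop(d,"c_mid",255,160,395,230,5)
crop(d,"c_tray",145,115,245,225,5)
crop(d,"c_tin",425,130,515,215,6)
E
```

```text
(no output)
```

View pics/c_bin.png

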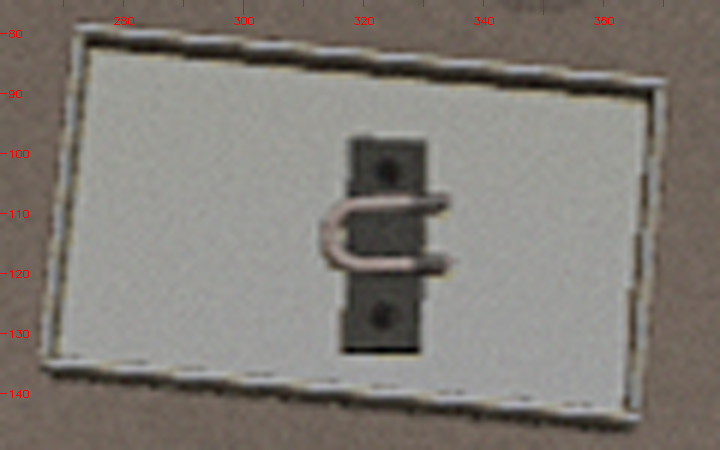

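View pics/c_mid.png

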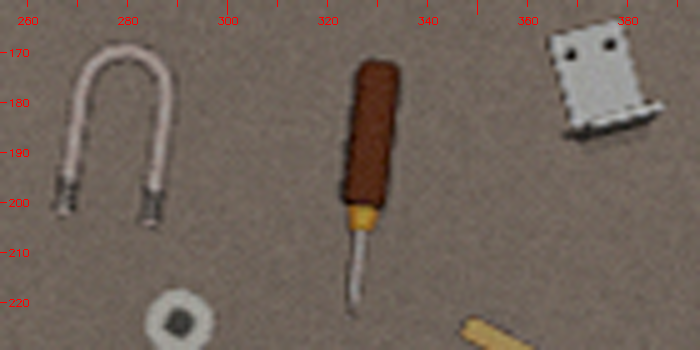

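View pics/c_tray.png

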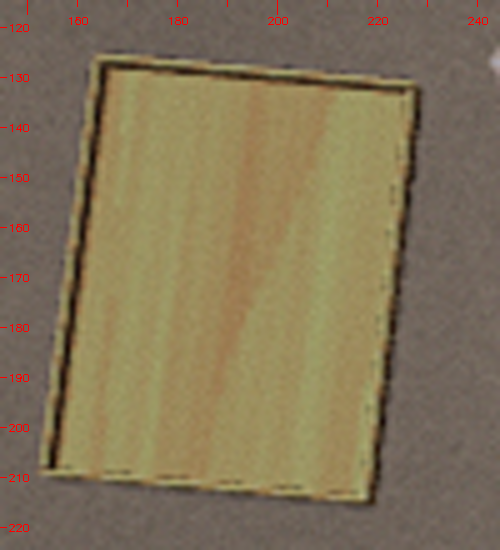

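View pics/c_tin.png

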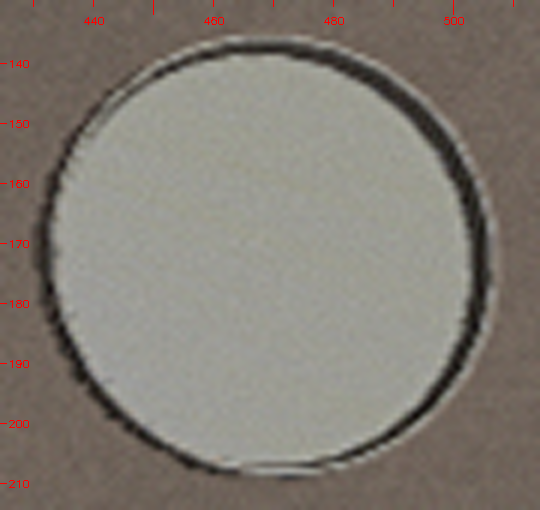

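```bash
python3 - <<'E'
from h import *
d=load("top0")
B=lambda x,y,z: atz(d,260+x/6-.5,75+y/6-.5,z)
M=lambda x,y,z: atz(d,255+x/5-.5,160+y/5-.5,z)
R=lambda x,y,z: atz(d,145+x/5-.5,115+y/5-.5,z)
N=lambda x,y,z: atz(d,425+x/6-.5,130+y/6-.5,z)
def pr(n,l):
    print(n,[tuple(np.round(p[:2]*1000,1)) for p in l])
def ax(a,b): return np.degrees(np.arctan2(*(b-a)[[1,0]])),np.linalg.norm(b-a)*1e3
t1,t2,b=B(450,201,.0155),B(450,265,.0155),B(320,231,.0155); t=(t1+t2)/2
pr("small mid",[(t+b)/2]);print(ax(t,b),ax(t2,t1))
c=[B(350,137,.012),B(427,140,.012),B(420,350,.012),B(342,350,.012)]
pr("plate",c+[sum(c)/4]);print(ax(c[0],c[3]),ax(c[1],c[2]),ax(c[0],c[1]))
c=[B(80,28,.026),B(665,83,.026),B(633,423,.026),B(44,368,.026)]
pr("bin",c+[sum(c)/4]);print(ax(c[0],c[1]),ax(c[1],c[2]))
t1,t2,b=M(65,214,.005),M(151,227,.005),M(126,44,.005);t=(t1+t2)/2
pr("large",[(t+b)/2]);print(ax(t,b),ax(t2,t1))
a,e,tip=M(381,60,.024),M(362,207,.012),M(353,313,.012)
a2=M(381,62,.020)
pr("awl",[a,e,tip]);print(ax(a,tip),ax(a,e))
c=[R(96,56,.02),R(419,85,.02),R(372,501,.02),R(42,473,.02)]
pr("tray",c+[sum(c)/4]);print(ax(c[0],c[1]),ax(c[1],c[2]))
c=[N(268,34,.02),N(270,476,.02),N(38,255,.02),N(495,255,.02)]
pr("tin",c+[sum(c)/4])
# bracket cloud
for n in("top0","scene0"):
    d=load(n);P=[]
    for v in range(400):
        for u in range(640):
            if d["z_map"][v,u]>0:
                p=dep(d,u,v)
                if .33<p[0]<.55 and -.2<p[1]<-.03 and p[2]>.002: P.append((*np.round(p*1e3),u,v))
    P=np.array(P,int);print(n,len(P)); print(P[P[:,2]>25][:40].tolist()); q=P[(P[:,2]<12)]; print(q.min(0),q.max(0))
crop(load("scene0"),"c_brk",245,200,305,265,9)
crop(load("top0"),"c_brk2",355,155,395,195,14)
E
```

```text
small mid [(np.float64(646.8), np.float64(7.1))]
(np.float64(90.25183104348412), np.float64(59.31370339553168)) (np.float64(0.7702080809457131), np.float64(30.038156632813614))
plate [(np.float64(692.5), np.float64(23.9)), (np.float64(691.8), np.float64(-11.5)), (np.float64(593.0), np.float64(-9.7)), (np.float64(592.3), np.float64(25.8)), (np.float64(642.4), np.float64(7.1))]
(np.float64(178.93630986652528), np.float64(100.2082765835487)) (np.float64(178.9787155038499), np.float64(98.81404863367226)) (np.float64(-91.14292366367566), np.float64(35.40718912684578))
bin [(np.float64(736.4), np.float64(147.7)), (np.float64(715.9), np.float64(-119.2)), (np.float64(557.6), np.float64(-105.5)), (np.float64(577.8), np.float64(159.2)), (np.float64(646.9), np.float64(20.5))]
(np.float64(-94.38586260325114), np.float64(267.7005953174481)) (np.float64(175.0449865995684), np.float64(158.8850576639501))
large [(np.float64(445.3), np.float64(127.6))]
(np.float64(-4.160376338040295), np.float64(96.78525903004198)) (np.float64(82.37420940408329), np.float64(46.886118109136966))
awl [(np.float64(484.0
[... 2356 characters left out ...]
8], [451, -133, 60, 272, 218], [451, -131, 59, 273, 218], [450, -129, 56, 274, 218], [450, -127, 56, 275, 218], [448, -124, 53, 276, 218], [452, -145, 62, 267, 219], [451, -143, 61, 268, 219], [451, -140, 60, 269, 219], [452, -138, 60, 270, 219], [451, -136, 58, 271, 219], [450, -134, 56, 272, 219], [453, -132, 58, 273, 219], [449, -129, 52, 274, 219], [447, -126, 48, 275, 219], [448, -124, 49, 276, 219], [450, -149, 59, 265, 220], [452, -148, 61, 266, 220], [452, -145, 60, 267, 220], [451, -143, 57, 268, 220], [452, -141, 58, 269, 220], [451, -139, 55, 270, 220], [452, -137, 56, 271, 220], [451, -134, 54, 272, 220], [450, -132, 51, 273, 220]]
[ 330 -199    2  233  187] [550 -30  11 331 276]
```

View pics/c_brk.png

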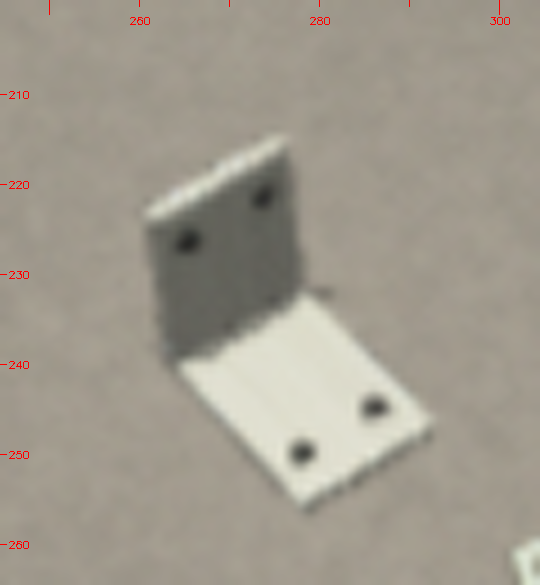

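View pics/c_brk2.png

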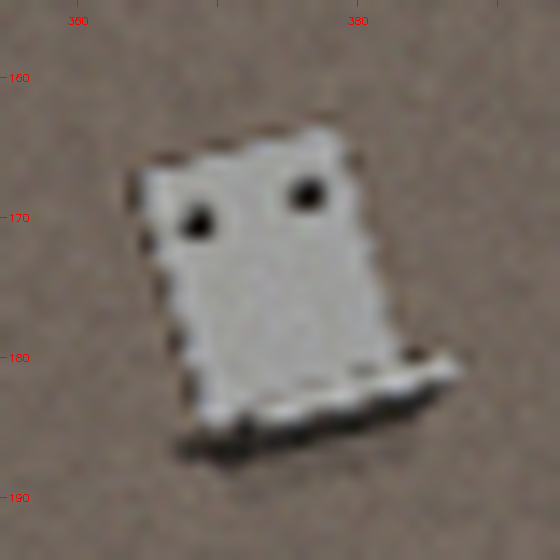

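```bash
python3 - <<'E'
from h import *
d=load("top0");s=load("scene0")
T=lambda x,y,z: np.round(1e3*atz(d,355+x/14-.5,155+y/14-.5,z)[:2],1)
S=lambda x,y,z: np.round(1e3*atz(s,245+x/9-.5,200+y/9-.5,z)[:2],1)
print("top: upright",T(232,420,.06),T(460,365,.06),"foot",T(145,172,.005),T(330,130,.005))
print("scene: upright near foot edge",S(150,222,.06),S(290,147,.06),"back",S(147,212,.06),S(283,136,.06),"foot",S(303,503,.005),S(430,418,.005),"inner",S(180,368,.005),S(305,293,.005))
for u,v in [(350,45),(421,93),(350,60),(440,15),(475,30),(405,45)]: print(u,v,np.round(1e3*dep(d,u,v)))
crop(s,"s_bin",295,225,455,330,5); crop(s,"s_mid",300,170,400,235,7)
crop(s,"s_tin",105,240,220,330,6); crop(s,"s_tray",410,135,530,225,6)
E
```

```text
top: upright [ 445.7 -118.2] [ 456.8 -160.3] foot [ 502.  -107.7] [ 511.  -143.7]
scene: upright near foot edge [ 458.5 -160.8] [ 449.3 -122. ] back [ 455.2 -160.4] [ 445.3 -122.4] foot [ 511.6 -145.1] [ 499.5 -107.7] inner [ 460.4 -159.3] [ 450.1 -122.8]
350 45 [803. -57. 100.]
421 93 [ 704. -257.   29.]
350 60 [768. -59.  88.]
440 15 [ 855. -274.  163.]
475 30 [ 904. -420.   -1.]
405 45 [ 851. -219.    7.]
```

View pics/s_bin.png

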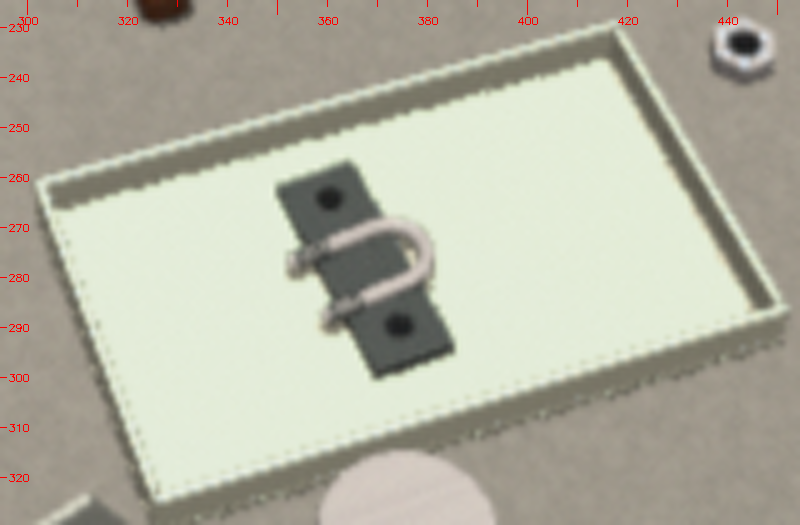

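View pics/s_mid.png

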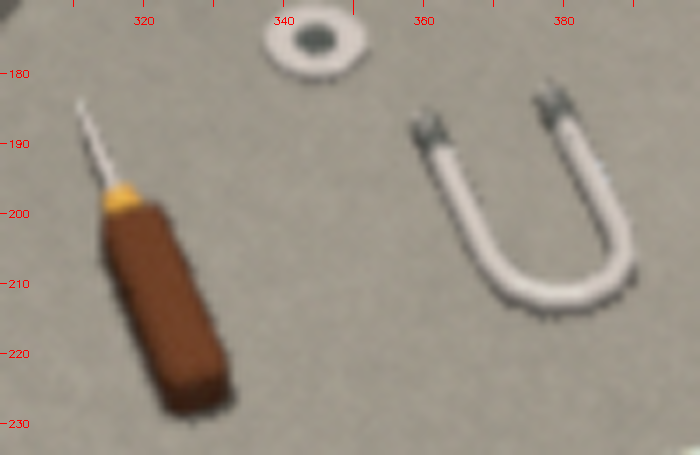

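View pics/s_tray.png

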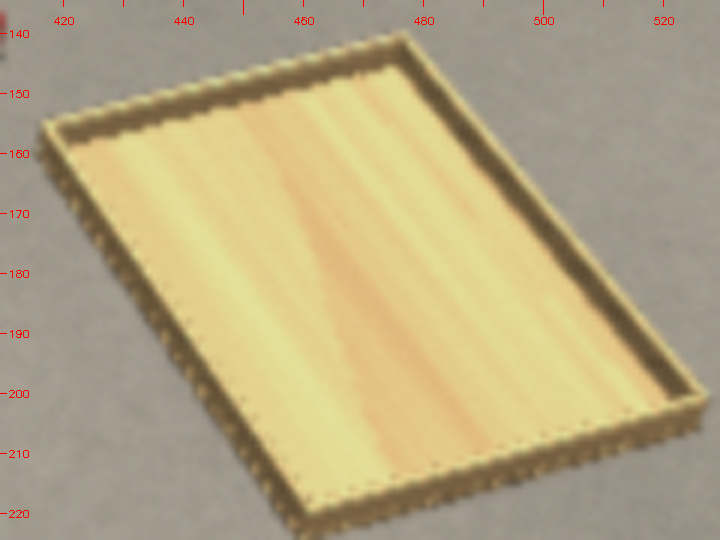

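View pics/s_tin.png

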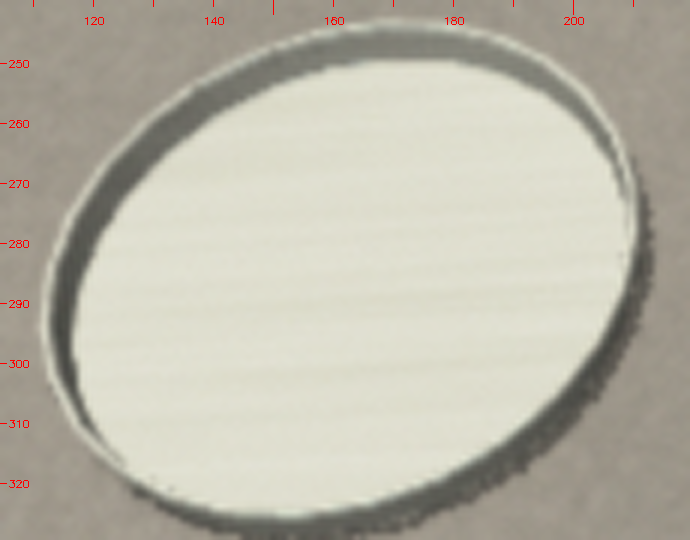

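```bash
python3 - <<'E'
from h import *
s=load("scene0")
def F(u0,v0,k): return lambda x,y,z: 1e3*atz(s,u0+x/k-.5,v0+y/k-.5,z)[:2]
r=lambda a:np.round(a,1).tolist()
B=F(295,225,5);M=F(300,170,7);N=F(105,240,6);R=F(410,135,6)
def ang(a,b): return round(float(np.degrees(np.arctan2(*(b-a)[::-1]))),1),round(float(np.hypot(*(b-a))),1)
c=[B(38,182,.026),B(618,22,.026),B(788,312,.026),B(155,505,.026)];print("bin",r(sum(c)/4),ang(c[0],c[1]),ang(c[1],c[2]))
c=[B(277,185,.012),B(352,160,.012),B(455,345,.012),B(376,377,.012)];print("plate",r(sum(c)/4),ang(c[0],c[3]),ang(c[1],c[2]))
t=(B(287,266,.0155)+B(322,322,.0155))/2;b=B(433,262,.0155);print("small",r((t+b)/2),ang(t,b))
t=(M(422,118,.005)+M(549,90,.005))/2;b=M(585,306,.005);print("large",r((t+b)/2),ang(t,b))
print("leg dirs",ang(M(440,155,.005),M(485,250,.005)),ang(M(567,128,.005),M(622,235,.005)))
a=M(80,104,.012);e=M(137,207,.024);print("awl",r(a),r(M(123,192,.012)),"handle top corners",[r(M(*q,.024)) for q in((106,222),(160,207),(226,352),(175,382))])
c=[R(42,128,.02),R(404,34,.02),R(708,400,.02),R(307,515,.02)];print("tray",r(sum(c)/4),ang(c[0],c[1]),ang(c[1],c[2]),[r(q) for q in c])
c=np.array([[42,325],[120,130],[250,55],[400,20],[560,65],[637,200],[590,350],[440,470],[290,520],[130,470]])
P=np.array([N(x,y,.02) for x,y in c]);A=np.c_[2*P,np.ones(len(P))];q=np.linalg.lstsq(A,(P**2).sum(1),rcond=None)[0];print("tin",q[:2],np.sqrt(q[2]+(q[:2]**2).sum()))
E
```

```text
bin [649.6, 19.7] (85.6, 268.0) (-4.8, 158.8)
plate [643.0, 5.4] (-1.8, 101.3) (-1.3, 99.7)
small [652.1, 3.2] (83.0, 56.0)
large [444.7, 126.0] (-6.7, 98.1)
leg dirs (-6.7, 46.2) (-6.5, 52.6)
awl [345.8, -1.1] [390.5, -3.4] handle top corners [[411.3, -17.8], [412.2, 1.4], [479.4, -3.8], [484.5, -23.8]]
tray [484.8, 358.9] (86.7, 174.3) (-4.2, 228.9) [[366.0, 280.2], [376.1, 454.2], [604.4, 437.6], [592.8, 263.5]]
tin [ 489.37735906 -391.69439136] 100.56022910784644
```

```bash
cat > go.py <<'E'
import sys,numpy as np
from rig import manip
# usage: go.py x y ztip angle  (mm, deg; '-' keeps)
def main(a):
    s=manip.sense();R=np.array(s["ee_rot"]);p=np.array(s["tool_pos"])
    ang=np.degrees(np.arctan2(R[1,1],R[0,1]))
    print("t",round(s["clock"],2),"tip",np.round(1e3*p-[0,0,97],1),"ang",round(ang,1),"tilt",np.round(R[:,0],3),"J",np.round(s["joint_pos"]).tolist(),"w",round(94*s["gripper_width"],1),"F",np.round(s["wrist_force"],1))
    for w in a:
        w=w.split(",")
        t=np.array([p[i]*1e3-(97 if i==2 else 0) if w[i]=="-" else float(w[i]) for i in range(3)])+[0,0,97]
        A=ang if w[3]=="-" else float(w[3])
        print(w,"shift",np.round(R.T@(t/1e3-p),4),"turn",round((ang-A+180)%360-180,1))
main(sys.argv[1:])
E
python3 go.py 648,6,100,-2
```

```text
t 0.1 tip [ 149.3 -554.9  204.9] ang -74.9 tilt [-0.     0.002 -1.   ] J [-82.0, 16.0, 86.0, -0.0, 78.0, -7.0] w 94.4 F [-0.2 -0.5  0.8]
['648', '6', '100', '-2'] shift [ 0.1057 -0.412  -0.6273] turn -72.9
```

Call:
{"method": "step_arm", "body": {
  "xyz": [
    [0.01,-0.03,-0.045],
    [0.02,-0.065,-0.1],
    [0.03,-0.1,-0.15],
    [0.04,-0.135,-0.205],
    [0.05,-0.17,-0.255]
  ],
  "turn": [-6,-14,-22,-30,-38],
  "jaw": 0.75,
  "newtons": 20
}}

```text
clock: 0.72
tool_pos: [0.3488, -0.3271, 0.2527]
ee_rot: [[0.0, 0.802, -0.598], [0.002, -0.598, -0.802], [-1.0, -0.001, -0.001]]
wrist_force: [0.4, 0.5, 0.1]
gripper_width: 0.751
```

```bash
python3 go.py 648,6,80,-2
```

```text
t 0.72 tip [ 348.8 -327.1  155.7] ang -36.7 tilt [ 0.     0.002 -1.   ] J [-52.0, 10.0, 102.0, 0.0, 68.0, -15.0] w 70.6 F [0.4 0.5 0.1]
['648', '6', '80', '-2'] shift [ 0.0762  0.0408 -0.4457] turn -34.7
```

Works as modelled; continue.

Call:
{"method": "step_arm", "body": {
  "xyz": [
    [0.015,0.005,-0.06],
    [0.03,0.01,-0.12],
    [0.04,0.015,-0.18],
    [0.05,0.02,-0.24],
    [0.06,0.025,-0.3]
  ],
  "turn": [-8,-16,-24,-32,-34.7]
}}

```text
clock: 1.35
tool_pos: [0.5492, -0.0997, 0.1924]
ee_rot: [[-0.0, 0.999, -0.033], [0.001, -0.033, -0.999], [-1.0, -0.0, -0.001]]
wrist_force: [0.3, -1.1, -0.1]
gripper_width: 0.749
```

```bash
python3 go.py 648,6,60,-2 648,6,14,-2
```

```text
t 1.35 tip [549.2 -99.7  95.4] ang -1.9 tilt [-0.     0.001 -1.   ] J [-17.0, 19.0, 98.0, 0.0, 63.0, -16.0] w 70.4 F [ 0.3 -1.1 -0.1]
['648', '6', '60', '-2'] shift [ 0.0355  0.0953 -0.1088] turn 0.1
['648', '6', '14', '-2'] shift [ 0.0815  0.0954 -0.1087] turn 0.1
```

Call:
{"method": "step_arm", "body": {
  "xyz": [
    [0.015,0.035,-0.04],
    [0.03,0.07,-0.08],
    [0.045,0.095,-0.109],
    [0.055,0.095,-0.109],
    [0.055,0.095,-0.109]
  ],
  "turn": [0,0,0,0,0]
}}

```text
clock: 1.98
tool_pos: [0.6463, 0.0061, 0.1361]
ee_rot: [[-0.004, 0.999, -0.032], [0.001, -0.032, -0.999], [-1.0, -0.004, -0.001]]
wrist_force: [-1.2, -0.0, -0.3]
gripper_width: 0.749
```

```bash
python3 go.py 648,6,14,-2; python3 - <<'E'
from h import *
from rig import viewer
d=viewer.read_camera("scene"); crop(d,"s1",270,180,470,330,4)
E
```

```text
t 1.98 tip [646.3   6.1  39.1] ang -1.8 tilt [-0.004  0.001 -1.   ] J [-6.0, 29.0, 90.0, 0.0, 61.0, -4.0] w 70.4 F [-1.2 -0.  -0.3]
['648', '6', '14', '-2'] shift [0.0251 0.0018 0.0001] turn 0.2
```

View pics/s1.png

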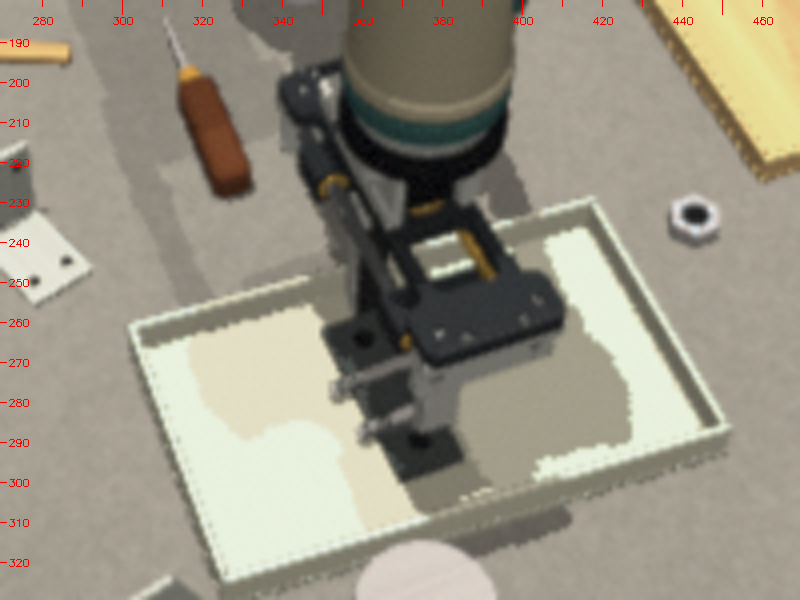

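Call:
{"method": "step_arm", "body": {
  "xyz": [
    [0.01,0.0018,0],
    [0.02,0.0018,0],
    [0.025,0.0018,0],
    [0.0252,0.0018,0]
  ],
  "turn": [0,0,0,0]
}}

```text
clock: 2.52
tool_pos: [0.648, 0.0054, 0.1112]
ee_rot: [[-0.004, 0.999, -0.033], [0.001, -0.033, -0.999], [-1.0, -0.004, -0.001]]
wrist_force: [-0.3, 0.6, 0.9]
gripper_width: 0.747
```

Call:
{"method": "step_arm", "body": {
  "xyz": [
    [0,0,0],
    [0,0,0],
    [0,0,0],
    [0,0,0]
  ],
  "turn": [0,0,0,0],
  "jaw": 0.25,
  "newtons": 15
}}

```text
clock: 3.02
tool_pos: [0.6479, 0.0054, 0.1114]
ee_rot: [[-0.004, 0.999, -0.033], [0.001, -0.033, -0.999], [-1.0, -0.004, -0.001]]
wrist_force: [-1.0, -0.3, 1.1]
gripper_width: 0.377
```

```bash
python3 go.py 648,6,14,-2
```

```text
t 3.02 tip [647.9   5.4  14.4] ang -1.9 tilt [-0.004  0.001 -1.   ] J [-6.0, 31.0, 91.0, 0.0, 58.0, -4.0] w 35.5 F [-1.  -0.3  1.1]
['648', '6', '14', '-2'] shift [ 0.0004  0.0001 -0.0006] turn 0.1
```

Call:
{"method": "step_arm", "body": {
  "xyz": [
    [0,0,0],
    [-0.01,0,0],
    [-0.025,0,0],
    [-0.035,0,0],
    [-0.035,0,0]
  ],
  "turn": [0,0,0,0,0],
  "newtons": 25
}}

```text
clock: 3.65
tool_pos: [0.6488, 0.0053, 0.1481]
ee_rot: [[-0.0, 0.999, -0.033], [0.001, -0.033, -0.999], [-1.0, -0.001, -0.001]]
wrist_force: [0.6, -0.1, 0.0]
gripper_width: 0.375
```

```bash
python3 go.py 646,92,-,- ; python3 - <<'E'
from h import *
from rig import viewer
d=viewer.read_camera("scene"); crop(d,"s2",270,180,470,330,4)
E
```

```text
t 3.65 tip [648.8   5.3  51.1] ang -1.9 tilt [-0.     0.001 -1.   ] J [-6.0, 28.0, 89.0, 0.0, 62.0, -4.0] w 35.2 F [ 0.6 -0.1  0. ]
['646', '92', '-', '-'] shift [ 0.0001 -0.0057 -0.0865] turn 0.0
```

View pics/s2.png

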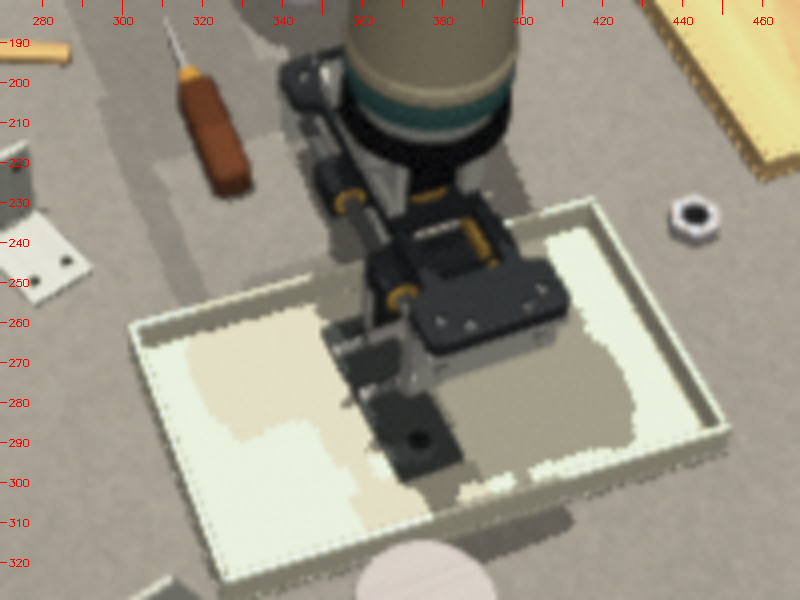

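The U-bolt is up off the plate (leg tips at about (355,263) px). Move to the +y side and set it down.

Call:
{"method": "step_arm", "body": {
  "xyz": [
    [0,-0.001,-0.025],
    [0,-0.003,-0.055],
    [0.005,-0.005,-0.087],
    [0.02,-0.005,-0.087],
    [0.035,-0.005,-0.087]
  ],
  "turn": [0,0,0,0,0]
}}

```text
clock: 4.32
tool_pos: [0.6458, 0.092, 0.111]
ee_rot: [[-0.003, 0.999, -0.033], [0.0, -0.033, -0.999], [-1.0, -0.003, -0.0]]
wrist_force: [-0.2, 0.2, -0.5]
gripper_width: 0.378
```

```bash
python3 go.py 646,92,6.8,- 
```

```text
t 4.33 tip [645.8  92.   14. ] ang -1.9 tilt [-0.003  0.    -1.   ] J [2.0, 31.0, 91.0, 0.0, 58.0, 4.0] w 35.5 F [-0.2  0.2 -0.5]
['646', '92', '6.8', '-'] shift [0.0072 0.0002 0.    ] turn 0.0
```

Call:
{"method": "step_arm", "body": {
  "xyz": [
    [0.004,0,0],
    [0.0072,0,0],
    [0.0075,0,0],
    [0.0075,0,0]
  ],
  "turn": [0,0,0,0]
}}

```text
clock: 4.82
tool_pos: [0.6461, 0.0917, 0.1037]
ee_rot: [[-0.002, 0.999, -0.033], [0.0, -0.033, -0.999], [-1.0, -0.002, -0.0]]
wrist_force: [-1.2, -0.3, -0.8]
gripper_width: 0.377
```

Call:
{"method": "step_arm", "body": {
  "xyz": [
    [0,0,0],
    [0,0,0],
    [0,0,0]
  ],
  "turn": [0,0,0],
  "jaw": 0.55
}}

```text
clock: 5.2
tool_pos: [0.6461, 0.0917, 0.1038]
ee_rot: [[-0.002, 0.999, -0.033], [0.0, -0.033, -0.999], [-1.0, -0.002, -0.0]]
wrist_force: [0.2, -0.2, 0.1]
gripper_width: 0.547
```

Call:
{"method": "step_arm", "body": {
  "xyz": [
    [-0.02,0,0],
    [-0.05,0,0],
    [-0.08,0,0]
  ],
  "turn": [0,0,0]
}}

```text
clock: 5.58
tool_pos: [0.6462, 0.0918, 0.1846]
ee_rot: [[-0.002, 0.999, -0.033], [0.0, -0.033, -0.999], [-1.0, -0.002, -0.0]]
wrist_force: [0.7, 0.2, 0.8]
gripper_width: 0.548
```

```bash
python3 go.py 445,127,50,-96 
```

```text
t 5.58 tip [646.2  91.8  87.6] ang -1.9 tilt [-0.002  0.    -1.   ] J [2.0, 27.0, 86.0, 0.0, 67.0, 4.0] w 51.5 F [0.7 0.2 0.8]
['445', '127', '50', '-96'] shift [ 0.0381 -0.2021 -0.0285] turn 94.1
```

Call:
{"method": "step_arm", "body": {
  "xyz": [
    [0,-0.04,-0.005],
    [0,-0.085,-0.01],
    [0,-0.13,-0.018],
    [0.005,-0.17,-0.025],
    [0.01,-0.202,-0.0285]
  ],
  "turn": [10,20,30,40,50],
  "jaw": 0.85
}}

```text
clock: 6.2
tool_pos: [0.4434, 0.1273, 0.1752]
ee_rot: [[-0.002, 0.613, -0.79], [0.0, -0.79, -0.613], [-1.0, -0.002, 0.002]]
wrist_force: [0.8, 0.2, 0.9]
gripper_width: 0.853
```

Call:
{"method": "step_arm", "body": {
  "xyz": [
    [0.005,0,0],
    [0.01,0,0],
    [0.015,0,0],
    [0.02,0,0],
    [0.025,0,0]
  ],
  "turn": [10,20,30,40,44]
}}

```text
clock: 6.82
tool_pos: [0.4434, 0.1274, 0.1502]
ee_rot: [[-0.002, -0.111, -0.994], [0.001, -0.994, 0.111], [-1.0, -0.0, 0.002]]
wrist_force: [0.3, 0.3, -0.5]
gripper_width: 0.849
```

```bash
python3 go.py 445,127,2,-96 ; python3 - <<'E'
from h import *
from rig import viewer
d=viewer.read_camera("scene"); crop(d,"s3",270,130,470,330,3)
E
```

```text
t 6.83 tip [443.4 127.4  53.2] ang -96.4 tilt [-0.002  0.001 -1.   ] J [7.0, 15.0, 113.0, 0.0, 53.0, 104.0] w 79.8 F [ 0.3  0.3 -0.5]
['445', '127', '2', '-96'] shift [ 0.0512  0.0002 -0.0017] turn -0.4
```

View pics/s3.png

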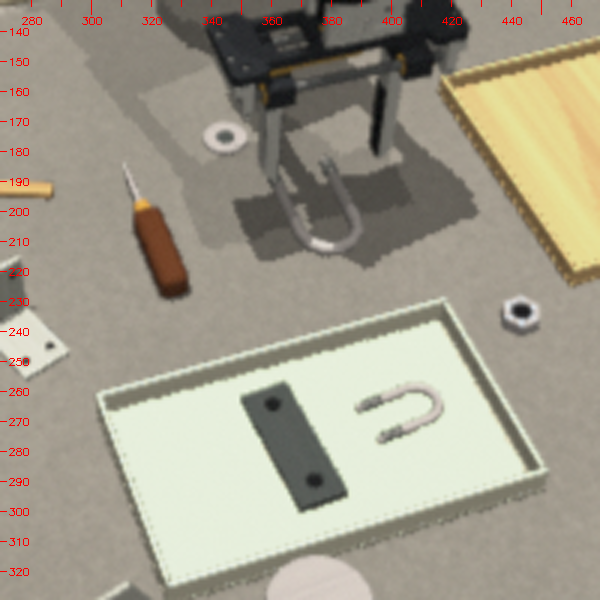

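Call:
{"method": "step_arm", "body": {
  "xyz": [
    [0.02,0,-0.0017],
    [0.04,0,-0.0017],
    [0.05,0,-0.0017],
    [0.0512,0,-0.0017]
  ],
  "turn": [0,0,0,0]
}}

```text
clock: 7.38
tool_pos: [0.4443, 0.1271, 0.0981]
ee_rot: [[-0.004, -0.111, -0.994], [0.0, -0.994, 0.111], [-1.0, 0.0, 0.004]]
wrist_force: [-0.3, 0.4, 0.7]
gripper_width: 0.847
```

Call:
{"method": "step_arm", "body": {
  "xyz": [
    [0,0,0],
    [0,0,0],
    [0,0,0],
    [0,0,0]
  ],
  "turn": [0,0,0,0],
  "jaw": 0.4,
  "newtons": 20
}}

```text
clock: 7.88
tool_pos: [0.4445, 0.127, 0.0986]
ee_rot: [[-0.003, -0.111, -0.994], [-0.0, -0.994, 0.111], [-1.0, 0.0, 0.003]]
wrist_force: [-0.8, -1.5, 3.5]
gripper_width: 0.586
```

```bash
python3 go.py
```

```text
t 7.88 tip [444.5 127.    1.6] ang -96.4 tilt [-0.003 -0.    -1.   ] J [7.0, 19.0, 116.0, 0.0, 45.0, 104.0] w 55.0 F [-0.8 -1.5  3.5]
```

Call:
{"method": "step_arm", "body": {
  "xyz": [
    [0,0,0],
    [-0.015,0,0],
    [-0.04,0,0],
    [-0.075,0,0],
    [-0.1,0,0]
  ],
  "turn": [0,0,0,0,0],
  "newtons": 35
}}

```text
clock: 8.5
tool_pos: [0.4449, 0.1272, 0.1995]
ee_rot: [[-0.003, -0.111, -0.994], [0.0, -0.994, 0.111], [-1.0, -0.0, 0.003]]
wrist_force: [1.1, 0.3, -2.2]
gripper_width: 0.585
```

```bash
python3 go.py 490,-353,100,-90
```

```text
t 8.5 tip [444.9 127.2 102.5] ang -96.4 tilt [-0.003  0.    -1.   ] J [7.0, 11.0, 109.0, 0.0, 60.0, 104.0] w 55.0 F [ 1.1  0.3 -2.2]
['490', '-353', '100', '-90'] shift [ 0.0022  0.4722 -0.0982] turn -6.4
```

Call:
{"method": "step_arm", "body": {
  "xyz": [
    [0,0.03,-0.006],
    [0,0.075,-0.015],
    [0,0.125,-0.026],
    [0,0.175,-0.037],
    [0,0.225,-0.047]
  ],
  "turn": [0,-1,-2,-3,-4]
}}

```text
clock: 9.12
tool_pos: [0.4664, -0.103, 0.1991]
ee_rot: [[-0.003, -0.041, -0.999], [0.001, -0.999, 0.041], [-1.0, -0.001, 0.003]]
wrist_force: [-0.0, 0.3, -2.0]
gripper_width: 0.583
```

```bash
python3 go.py 490,-353,80,-90
```

```text
t 9.12 tip [ 466.4 -103.   102.1] ang -92.4 tilt [-0.003  0.001 -1.   ] J [-21.0, 12.0, 107.0, 0.0, 61.0, 72.0] w 54.8 F [-0.   0.3 -2. ]
['490', '-353', '80', '-90'] shift [ 0.0217  0.2488 -0.0339] turn -2.4
```

Call:
{"method": "step_arm", "body": {
  "xyz": [
    [0,0.055,-0.007],
    [0,0.11,-0.014],
    [0,0.165,-0.022],
    [0.01,0.215,-0.03],
    [0.02,0.249,-0.034]
  ],
  "turn": [-1,-2,-2.4,-2.4,-2.4]
}}

```text
clock: 9.75
tool_pos: [0.4901, -0.3555, 0.1778]
ee_rot: [[-0.003, -0.001, -1.0], [0.001, -1.0, 0.001], [-1.0, -0.001, 0.003]]
wrist_force: [0.4, 0.9, -1.7]
gripper_width: 0.578
```

Call:
{"method": "step_arm", "body": {
  "xyz": [
    [0.015,0,0],
    [0.035,0,0],
    [0.05,0,0],
    [0.05,0,0]
  ],
  "turn": [0,0,0,0]
}}

```text
clock: 10.25
tool_pos: [0.4892, -0.3538, 0.1262]
ee_rot: [[-0.005, -0.0, -1.0], [0.004, -1.0, -0.0], [-1.0, -0.004, 0.005]]
wrist_force: [-0.3, -0.5, -1.2]
gripper_width: 0.582
```

```bash
python3 go.py 490,-353,5.2,-90;python3 - <<'E'
from h import *
from rig import viewer
d=viewer.read_camera("scene"); crop(d,"s4",90,150,290,340,3)
E
```

```text
t 10.25 tip [ 489.2 -353.8   29.2] ang -90.0 tilt [-0.005  0.004 -1.   ] J [-42.0, 27.0, 96.0, -0.0, 57.0, 48.0] w 54.7 F [-0.3 -0.5 -1.2]
['490', '-353', '5.2', '-90'] shift [ 0.024  -0.0007 -0.0009] turn -0.0
```

View pics/s4.png

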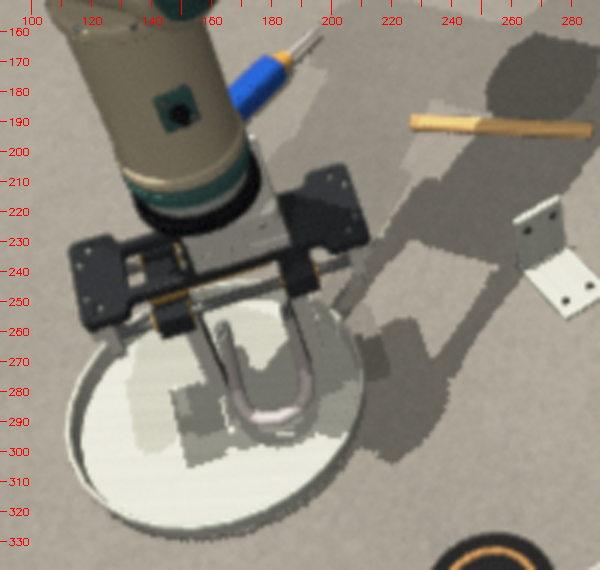

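Call:
{"method": "step_arm", "body": {
  "xyz": [
    [0.01,0,-0.001],
    [0.02,0,-0.001],
    [0.0235,0,-0.001],
    [0.024,0,-0.001]
  ],
  "turn": [0,0,0,0]
}}

```text
clock: 10.8
tool_pos: [0.4906, -0.3543, 0.1029]
ee_rot: [[-0.004, -0.0, -1.0], [0.003, -1.0, 0.0], [-1.0, -0.003, 0.004]]
wrist_force: [-0.9, 0.2, -1.1]
gripper_width: 0.584
```

Call:
{"method": "step_arm", "body": {
  "xyz": [
    [0,0,0],
    [0,0,0],
    [0,0,0]
  ],
  "turn": [0,0,0],
  "jaw": 0.72
}}

```text
clock: 11.18
tool_pos: [0.4908, -0.3545, 0.1033]
ee_rot: [[-0.003, -0.0, -1.0], [0.002, -1.0, 0.0], [-1.0, -0.002, 0.003]]
wrist_force: [0.2, -0.1, 0.4]
gripper_width: 0.723
```

Call:
{"method": "step_arm", "body": {
  "xyz": [
    [-0.02,0,0],
    [-0.05,0,0],
    [-0.1,0,0]
  ],
  "turn": [0,0,0]
}}

```text
clock: 11.55
tool_pos: [0.4904, -0.3541, 0.2029]
ee_rot: [[-0.006, -0.0, -1.0], [0.005, -1.0, 0.0], [-1.0, -0.005, 0.006]]
wrist_force: [0.4, -0.6, -0.5]
gripper_width: 0.723
```

```bash
python3 go.py 642.7,6.3,100,-91.3
```

```text
t 11.55 tip [ 490.4 -354.1  105.9] ang -90.0 tilt [-0.006  0.005 -1.   ] J [-42.0, 22.0, 91.0, -0.0, 67.0, 48.0] w 68.0 F [ 0.4 -0.6 -0.5]
['642.7', '6.3', '100', '-91.3'] shift [ 0.0068 -0.3604 -0.1522] turn 1.3
```

Call:
{"method": "step_arm", "body": {
  "xyz": [
    [0,-0.04,-0.018],
    [0,-0.095,-0.04],
    [0,-0.15,-0.064],
    [0,-0.205,-0.087],
    [0,-0.26,-0.11]
  ],
  "turn": [1.3,1.3,1.3,1.3,1.3],
  "jaw": 0.6
}}

```text
clock: 12.18
tool_pos: [0.6011, -0.0924, 0.2039]
ee_rot: [[-0.005, -0.023, -1.0], [0.005, -1.0, 0.023], [-1.0, -0.004, 0.005]]
wrist_force: [0.2, -1.3, -0.3]
gripper_width: 0.599
```

```bash
python3 go.py 642.7,6.3,40,-91.3
```

```text
t 12.18 tip [601.1 -92.4 106.9] ang -91.3 tilt [-0.005  0.005 -1.   ] J [-15.0, 23.0, 90.0, 0.0, 67.0, 76.0] w 56.3 F [ 0.2 -1.3 -0.3]
['642.7', '6.3', '40', '-91.3'] shift [ 0.0672 -0.0993 -0.0397] turn -0.0
```

Call:
{"method": "step_arm", "body": {
  "xyz": [
    [0.01,-0.04,-0.016],
    [0.025,-0.08,-0.032],
    [0.04,-0.0993,-0.0397],
    [0.06,-0.0993,-0.0397],
    [0.067,-0.0993,-0.0397]
  ],
  "turn": [0,0,0,0,0]
}}

```text
clock: 12.8
tool_pos: [0.6418, 0.0059, 0.1355]
ee_rot: [[-0.008, -0.023, -1.0], [0.004, -1.0, 0.023], [-1.0, -0.004, 0.008]]
wrist_force: [-0.1, -0.7, 0.1]
gripper_width: 0.598
```

```bash
python3 go.py 642.7,6.3,5.5,-91.3; python3 - <<'E'
from h import *
from rig import viewer
d=viewer.read_camera("scene"); crop(d,"s5",270,180,470,330,4);crop(d,"s5b",90,220,240,340,4)
E
```

```text
t 12.8 tip [641.8   5.9  38.5] ang -91.3 tilt [-0.008  0.004 -1.   ] J [-6.0, 29.0, 91.0, 0.0, 61.0, 85.0] w 56.3 F [-0.1 -0.7  0.1]
['642.7', '6.3', '5.5', '-91.3'] shift [ 0.033  -0.0003 -0.0012] turn -0.0
```

View pics/s5.png

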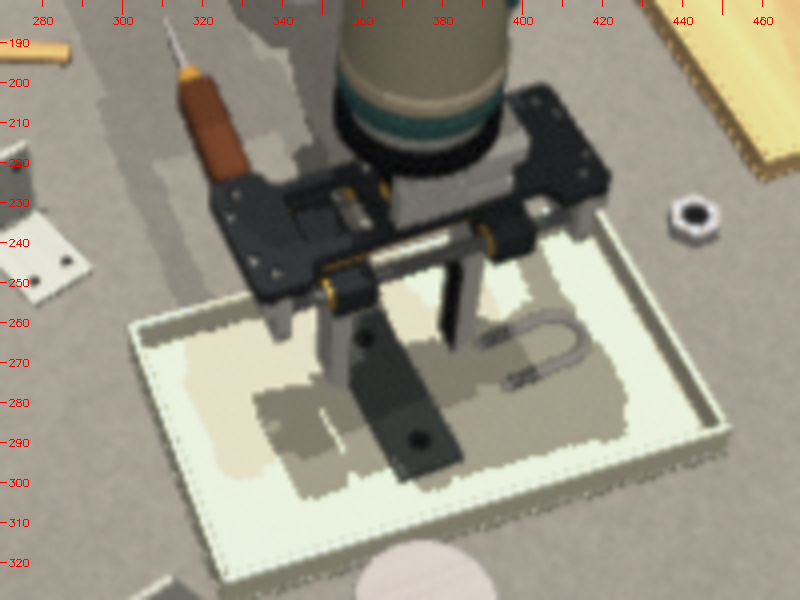

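View pics/s5b.png

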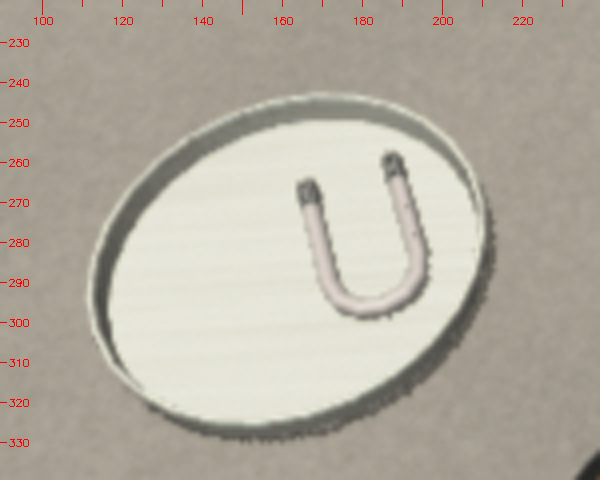

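Call:
{"method": "step_arm", "body": {
  "xyz": [
    [0.015,0,-0.001],
    [0.028,0,-0.001],
    [0.033,0,-0.001],
    [0.033,0,-0.001]
  ],
  "turn": [0,0,0,0]
}}

```text
clock: 13.35
tool_pos: [0.6424, 0.0056, 0.1022]
ee_rot: [[-0.009, -0.024, -1.0], [0.004, -1.0, 0.024], [-1.0, -0.004, 0.009]]
wrist_force: [-0.4, -0.4, 0.5]
gripper_width: 0.601
```

Call:
{"method": "step_arm", "body": {
  "xyz": [
    [0,0,0],
    [0,0,0],
    [0,0,0],
    [0,0,0]
  ],
  "turn": [0,0,0,0],
  "jaw": 0.2,
  "newtons": 30
}}

```text
clock: 13.85
tool_pos: [0.6425, 0.0056, 0.1023]
ee_rot: [[-0.008, -0.024, -1.0], [0.004, -1.0, 0.024], [-1.0, -0.004, 0.008]]
wrist_force: [0.3, -0.8, -0.4]
gripper_width: 0.376
```

```bash
python3 go.py
```

```text
t 13.85 tip [642.5   5.6   5.3] ang -91.4 tilt [-0.008  0.004 -1.   ] J [-6.0, 31.0, 93.0, 0.0, 57.0, 85.0] w 35.3 F [ 0.3 -0.8 -0.4]
```

Call:
{"method": "step_arm", "body": {
  "xyz": [
    [0,0,0],
    [-0.015,0,0],
    [-0.04,0,0],
    [-0.075,0,0],
    [-0.1,0,0]
  ],
  "turn": [0,0,0,0,0],
  "newtons": 45
}}

```text
clock: 14.48
tool_pos: [0.6437, 0.0052, 0.2047]
ee_rot: [[-0.006, -0.024, -1.0], [0.004, -1.0, 0.024], [-1.0, -0.004, 0.006]]
wrist_force: [-0.1, 0.6, -1.7]
gripper_width: 0.377
```

```bash
python3 go.py 490,-433,100,-90
```

```text
t 14.47 tip [643.7   5.2 107.7] ang -91.4 tilt [-0.006  0.004 -1.   ] J [-6.0, 25.0, 86.0, 0.0, 69.0, 85.0] w 35.5 F [-0.1  0.6 -1.7]
['490', '-433', '100', '-90'] shift [0.0068 0.4418 0.1432] turn -1.4
```

Call:
{"method": "step_arm", "body": {
  "xyz": [
    [0,0.03,0.01],
    [0,0.075,0.024],
    [0,0.125,0.04],
    [0,0.175,0.056],
    [0,0.225,0.073]
  ],
  "turn": [-1.4,-1.4,-1.4,-1.4,-1.4]
}}

```text
clock: 15.1
tool_pos: [0.5648, -0.2194, 0.2051]
ee_rot: [[-0.005, 0.001, -1.0], [0.004, -1.0, -0.001], [-1.0, -0.004, 0.005]]
wrist_force: [0.4, -0.8, -2.1]
gripper_width: 0.373
```

```bash
python3 go.py 490,-433,80,-90
```

```text
t 15.1 tip [ 564.8 -219.4  108.1] ang -89.9 tilt [-0.005  0.004 -1.   ] J [-28.0, 22.0, 91.0, 0.0, 67.0, 62.0] w 35.0 F [ 0.4 -0.8 -2.1]
['490', '-433', '80', '-90'] shift [0.0277 0.2137 0.0749] turn 0.1
```

Call:
{"method": "step_arm", "body": {
  "xyz": [
    [0,0.055,0.019],
    [0,0.11,0.038],
    [0,0.16,0.056],
    [0.01,0.2,0.07],
    [0.025,0.2137,0.0749]
  ],
  "turn": [0,0,0,0,0]
}}

```text
clock: 15.72
tool_pos: [0.4892, -0.4356, 0.1803]
ee_rot: [[-0.004, -0.002, -1.0], [0.002, -1.0, 0.002], [-1.0, -0.002, 0.004]]
wrist_force: [-0.1, 0.7, -1.5]
gripper_width: 0.376
```

Call:
{"method": "step_arm", "body": {
  "xyz": [
    [0.015,0,0],
    [0.035,0,0],
    [0.05,0,0],
    [0.05,0,0]
  ],
  "turn": [0,0,0,0]
}}

```text
clock: 16.23
tool_pos: [0.489, -0.4336, 0.1287]
ee_rot: [[-0.006, -0.0, -1.0], [0.005, -1.0, 0.0], [-1.0, -0.005, 0.006]]
wrist_force: [0.6, -0.7, -2.3]
gripper_width: 0.373
```

```bash
python3 go.py 490,-433,4.8,-90;python3 - <<'E'
from h import *
from rig import viewer
d=viewer.read_camera("scene"); crop(d,"s6",90,150,290,340,3)
E
```

```text
t 16.23 tip [ 489.  -433.6   31.7] ang -90.0 tilt [-0.006  0.005 -1.   ] J [-48.0, 30.0, 89.0, -0.0, 61.0, 42.0] w 35.1 F [ 0.6 -0.7 -2.3]
['490', '-433', '4.8', '-90'] shift [ 0.0269 -0.0004 -0.0012] turn -0.0
```

View pics/s6.png

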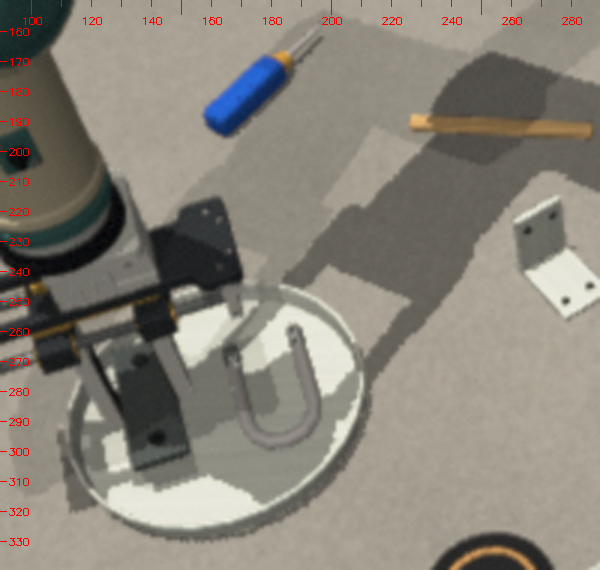

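Call:
{"method": "step_arm", "body": {
  "xyz": [
    [0.01,0,-0.001],
    [0.02,0,-0.001],
    [0.0265,0,-0.001],
    [0.027,0,-0.001]
  ],
  "turn": [0,0,0,0]
}}

```text
clock: 16.77
tool_pos: [0.49, -0.434, 0.102]
ee_rot: [[-0.006, -0.001, -1.0], [0.004, -1.0, 0.001], [-1.0, -0.004, 0.006]]
wrist_force: [-0.7, -0.3, -1.5]
gripper_width: 0.379
```

Call:
{"method": "step_arm", "body": {
  "xyz": [
    [0,0,0],
    [0,0,0],
    [0,0,0]
  ],
  "turn": [0,0,0],
  "jaw": 0.5
}}

```text
clock: 17.15
tool_pos: [0.4901, -0.4343, 0.1025]
ee_rot: [[-0.005, -0.001, -1.0], [0.003, -1.0, 0.001], [-1.0, -0.003, 0.005]]
wrist_force: [0.5, 0.1, 1.5]
gripper_width: 0.5
```

Call:
{"method": "step_arm", "body": {
  "xyz": [
    [-0.02,0,0],
    [-0.05,0,0],
    [-0.1,0,0]
  ],
  "turn": [0,0,0]
}}

```text
clock: 17.52
tool_pos: [0.4899, -0.434, 0.2021]
ee_rot: [[-0.007, -0.001, -1.0], [0.006, -1.0, 0.001], [-1.0, -0.006, 0.007]]
wrist_force: [0.7, 0.2, -0.4]
gripper_width: 0.5
```

```bash
python3 go.py 457,-140,100,-75.5
```

```text
t 17.52 tip [ 489.9 -434.   105.1] ang -90.1 tilt [-0.007  0.006 -1.   ] J [-48.0, 27.0, 84.0, -0.0, 70.0, 42.0] w 47.0 F [ 0.7  0.2 -0.4]
['457', '-140', '100', '-75.5'] shift [ 0.0071 -0.2939  0.0332] turn -14.6
```

Call:
{"method": "step_arm", "body": {
  "xyz": [
    [0,-0.055,0.006],
    [0,-0.11,0.012],
    [0,-0.17,0.02],
    [0,-0.23,0.026],
    [0.005,-0.28,0.033]
  ],
  "turn": [-3,-6,-9,-12,-14.6],
  "jaw": 0.75
}}

```text
clock: 18.15
tool_pos: [0.4569, -0.152, 0.1998]
ee_rot: [[-0.005, 0.253, -0.967], [0.006, -0.967, -0.253], [-1.0, -0.007, 0.004]]
wrist_force: [1.0, 0.7, -0.9]
gripper_width: 0.749
```

```bash
python3 go.py 457,-140,75,-75.5;python3 - <<'E'
from h import *
from rig import viewer
d=viewer.read_camera("scene"); crop(d,"s7",90,170,310,340,3)
E
```

```text
t 18.15 tip [ 456.9 -152.   102.8] ang -75.4 tilt [-0.005  0.006 -1.   ] J [-27.0, 13.0, 106.0, 0.0, 61.0, 48.0] w 70.4 F [ 1.   0.7 -0.9]
['457', '-140', '75', '-75.5'] shift [ 0.0279 -0.0114 -0.0032] turn 0.1
```

View pics/s7.png

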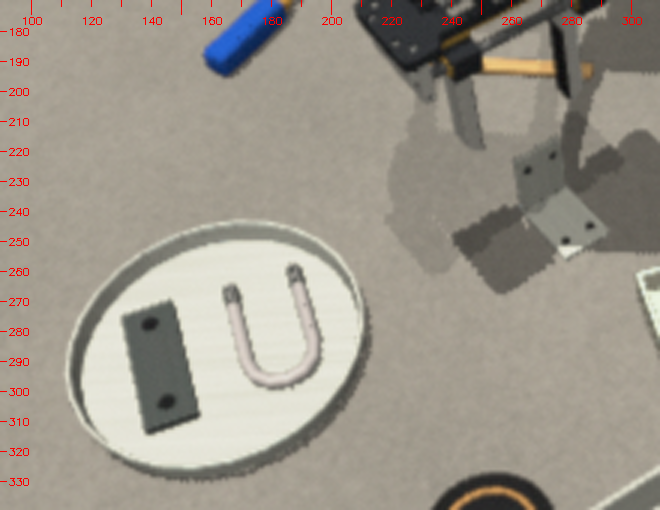

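Call:
{"method": "step_arm", "body": {
  "xyz": [
    [0.01,-0.0114,-0.0032],
    [0.028,-0.0114,-0.0032],
    [0.028,-0.0114,-0.0032]
  ],
  "turn": [0,0,0]
}}

```text
clock: 18.58
tool_pos: [0.4532, -0.1339, 0.1698]
ee_rot: [[-0.013, 0.255, -0.967], [0.014, -0.967, -0.255], [-1.0, -0.017, 0.009]]
wrist_force: [-0.8, -0.1, -0.3]
gripper_width: 0.75
```

```bash
python3 go.py 457,-140,2.5,-75.5
```

```text
t 18.57 tip [ 453.2 -133.9   72.8] ang -75.2 tilt [-0.013  0.014 -1.   ] J [-25.0, 14.0, 109.0, 0.0, 57.0, 50.0] w 70.5 F [-0.8 -0.1 -0.3]
['457', '-140', '2.5', '-75.5'] shift [ 0.0702  0.008  -0.0028] turn 0.3
```

Call:
{"method": "step_arm", "body": {
  "xyz": [
    [0,0.0065,-0.0028],
    [0,0.0065,-0.0028],
    [0,0.0065,-0.0028]
  ],
  "turn": [0,0,0]
}}

```text
clock: 18.95
tool_pos: [0.4578, -0.14, 0.17]
ee_rot: [[-0.013, 0.254, -0.967], [0.014, -0.967, -0.254], [-1.0, -0.016, 0.009]]
wrist_force: [-0.4, 0.1, -0.3]
gripper_width: 0.748
```

```bash
python3 go.py 457,-140,2.5,-75.5
```

```text
t 18.95 tip [ 457.8 -140.    73. ] ang -75.3 tilt [-0.013  0.014 -1.   ] J [-26.0, 15.0, 109.0, 0.0, 58.0, 49.0] w 70.4 F [-0.4  0.1 -0.3]
['457', '-140', '2.5', '-75.5'] shift [0.0704 0.0009 0.0002] turn 0.2
```

```bash
sed -i 's/p=np.array(s\["tool_pos"\])/p=np.array(s["tool_pos"])+.097*R[:,0]+[0,0,.097]/' go.py; python3 go.py 457,-140,2.5,-75.5
```

```text
t 18.95 tip [ 456.6 -138.7   73. ] ang -75.3 tilt [-0.013  0.014 -1.   ] J [-26.0, 15.0, 109.0, 0.0, 58.0, 49.0] w 70.4 F [-0.4  0.1 -0.3]
['457', '-140', '2.5', '-75.5'] shift [ 0.0704  0.0025 -0.0007] turn 0.2
```

Call:
{"method": "step_arm", "body": {
  "xyz": [
    [0.015,0.0015,0],
    [0.032,0.0025,0],
    [0.05,0.0025,0],
    [0.064,0.0025,0],
    [0.07,0.0025,0]
  ],
  "turn": [0,0,0,0,0]
}}

```text
clock: 19.58
tool_pos: [0.4573, -0.1414, 0.0993]
ee_rot: [[-0.013, 0.254, -0.967], [0.014, -0.967, -0.254], [-1.0, -0.017, 0.01]]
wrist_force: [0.5, 0.4, 1.0]
gripper_width: 0.753
```

Call:
{"method": "step_arm", "body": {
  "xyz": [
    [0,0,0],
    [0,0,0],
    [0,0,0],
    [0,0,0],
    [0,0,0]
  ],
  "turn": [0,0,0,0,0],
  "jaw": 0.25,
  "newtons": 25
}}

```text
clock: 20.2
tool_pos: [0.4577, -0.1416, 0.0997]
ee_rot: [[-0.013, 0.254, -0.967], [0.013, -0.967, -0.254], [-1.0, -0.016, 0.009]]
wrist_force: [-0.5, 0.3, 2.7]
gripper_width: 0.422
```

```bash
python3 go.py 457,-140,2.5,-75.5;python3 - <<'E'
from h import *
from rig import viewer
d=viewer.read_camera("scene"); crop(d,"s8",210,150,350,270,5)
E
```

```text
t 20.2 tip [ 456.4 -140.3    2.7] ang -75.3 tilt [-0.013  0.013 -1.   ] J [-26.0, 20.0, 114.0, 1.0, 47.0, 49.0] w 39.6 F [-0.5  0.3  2.7]
['457', '-140', '2.5', '-75.5'] shift [ 0.0002 -0.0001 -0.0006] turn 0.2
```

View pics/s8.png

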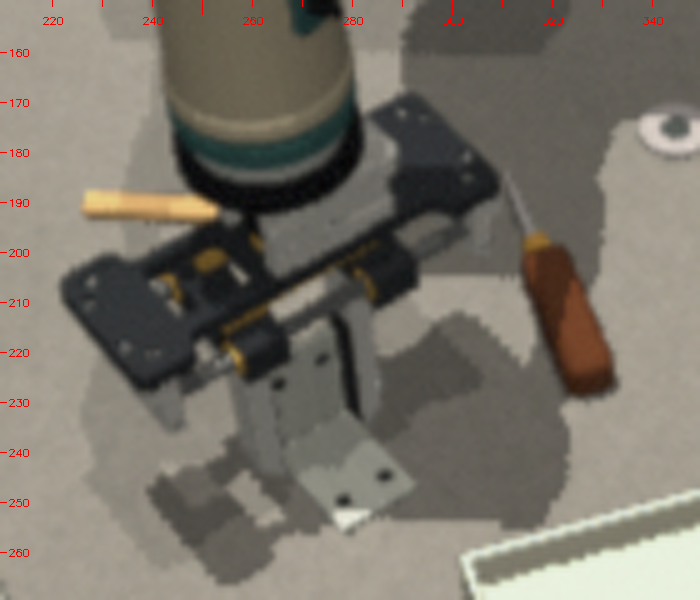

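Call:
{"method": "step_arm", "body": {
  "xyz": [
    [0,0,0],
    [-0.01,0,0],
    [-0.03,0,0],
    [-0.06,0,0],
    [-0.085,0,0]
  ],
  "turn": [0,0,0,0,0],
  "newtons": 50
}}

```text
clock: 20.88
tool_pos: [0.4586, -0.1426, 0.1859]
ee_rot: [[-0.013, 0.254, -0.967], [0.014, -0.967, -0.254], [-1.0, -0.016, 0.009]]
wrist_force: [0.2, -0.6, -1.2]
gripper_width: 0.42
```

Call:
{"method": "step_arm", "body": {
  "xyz": [
    [-0.005,0,0],
    [-0.005,0,0]
  ],
  "turn": [0,0]
}}

```text
clock: 21.12
tool_pos: [0.4584, -0.1425, 0.1909]
ee_rot: [[-0.013, 0.254, -0.967], [0.014, -0.967, -0.254], [-1.0, -0.016, 0.009]]
wrist_force: [-0.9, -0.3, -0.7]
gripper_width: 0.425
```

```bash
python3 go.py 466.3,396.6,95,-94.1;python3 - <<'E'
from h import *
from rig import viewer
d=viewer.read_camera("scene"); crop(d,"s9",210,120,350,270,4)
E
```

```text
t 21.12 tip [ 457.2 -141.2   93.9] ang -75.3 tilt [-0.013  0.014 -1.   ] J [-26.0, 14.0, 107.0, 0.0, 61.0, 49.0] w 39.9 F [-0.9 -0.3 -0.7]
['466.3', '396.6', '95', '-94.1'] shift [ 0.0061 -0.5178 -0.1456] turn 18.8
```

View pics/s9.png

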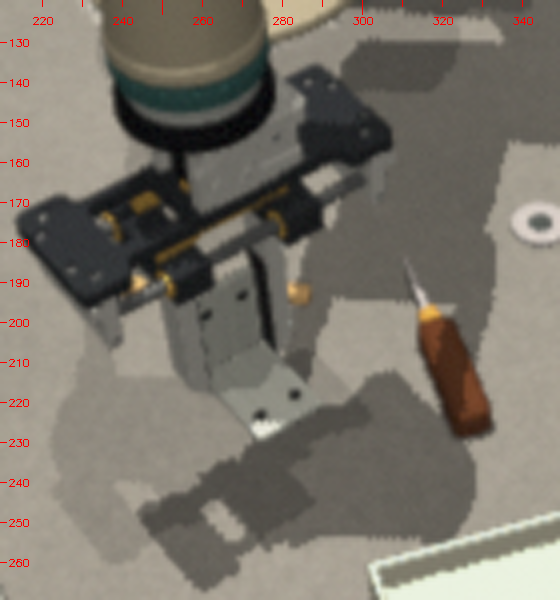

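Call:
{"method": "step_arm", "body": {
  "xyz": [
    [0,-0.025,-0.007],
    [0,-0.065,-0.018],
    [0.001,-0.115,-0.032],
    [0.002,-0.165,-0.046],
    [0.002,-0.215,-0.06]
  ],
  "turn": [1,3,5,7,9]
}}

```text
clock: 21.8
tool_pos: [0.4606, 0.0823, 0.1901]
ee_rot: [[-0.016, 0.098, -0.995], [0.014, -0.995, -0.098], [-1.0, -0.016, 0.015]]
wrist_force: [0.8, 0.8, -0.6]
gripper_width: 0.42
```

```bash
python3 go.py 466.3,396.6,95,-94.1
```

```text
t 21.8 tip [459.   83.7  93.1] ang -84.4 tilt [-0.016  0.014 -1.   ] J [1.0, 13.0, 108.0, 1.0, 60.0, 85.0] w 39.4 F [ 0.8  0.8 -0.6]
['466.3', '396.6', '95', '-94.1'] shift [ 0.0024 -0.3107 -0.038 ] turn 9.7
```

Call:
{"method": "step_arm", "body": {
  "xyz": [
    [0,-0.05,-0.006],
    [0,-0.1,-0.012],
    [0.001,-0.15,-0.018],
    [0.002,-0.2,-0.024],
    [0.002,-0.25,-0.03]
  ],
  "turn": [2,4,6,8,9.7]
}}

```text
clock: 22.42
tool_pos: [0.465, 0.3354, 0.1898]
ee_rot: [[-0.019, -0.072, -0.997], [0.012, -0.997, 0.072], [-1.0, -0.011, 0.02]]
wrist_force: [0.6, -0.2, -1.4]
gripper_width: 0.423
```

Call:
{"method": "step_arm", "body": {
  "xyz": [
    [0,-0.03,0],
    [0,-0.05,0],
    [0,-0.05,0],
    [0,-0.05,0]
  ],
  "turn": [0,0,0,0]
}}

```text
clock: 22.92
tool_pos: [0.4683, 0.384, 0.1899]
ee_rot: [[-0.02, -0.072, -0.997], [0.011, -0.997, 0.072], [-1.0, -0.009, 0.021]]
wrist_force: [0.6, -0.2, -1.3]
gripper_width: 0.421
```

```bash
python3 go.py 466.3,396.6,40,-94.1
```

```text
t 22.93 tip [466.4 385.   92.9] ang -94.1 tilt [-0.02   0.011 -1.   ] J [32.0, 23.0, 92.0, 1.0, 66.0, 126.0] w 39.5 F [ 0.6 -0.2 -1.3]
['466.3', '396.6', '40', '-94.1'] shift [ 0.053  -0.011  -0.0002] turn -0.0
```

Call:
{"method": "step_arm", "body": {
  "xyz": [
    [0.01,-0.006,0],
    [0.027,-0.011,0],
    [0.045,-0.011,0],
    [0.055,-0.011,0],
    [0.055,-0.011,0]
  ],
  "turn": [0,0,0,0,0]
}}

```text
clock: 23.55
tool_pos: [0.4674, 0.3951, 0.1336]
ee_rot: [[-0.023, -0.073, -0.997], [0.009, -0.997, 0.072], [-1.0, -0.008, 0.023]]
wrist_force: [-0.4, 0.6, -1.5]
gripper_width: 0.42
```

```bash
python3 go.py 466.3,396.6,7.2,-94.1;python3 - <<'E'
from h import *
from rig import viewer
d=viewer.read_camera("scene"); crop(d,"s10",400,90,560,240,4)
E
```

```text
t 23.55 tip [465.3 396.   36.7] ang -94.2 tilt [-0.023  0.009 -1.   ] J [33.0, 27.0, 95.0, 1.0, 59.0, 127.0] w 39.4 F [-0.4  0.6 -1.5]
['466.3', '396.6', '7.2', '-94.1'] shift [ 0.0294 -0.0004 -0.0017] turn -0.1
```

View pics/s10.png

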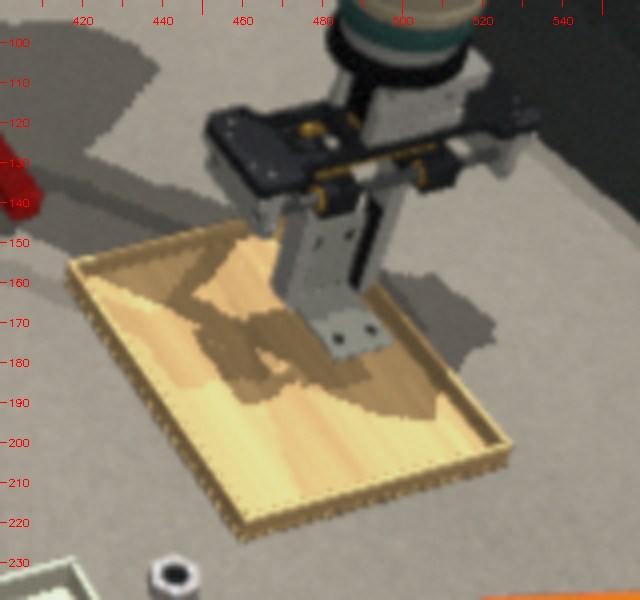

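Call:
{"method": "step_arm", "body": {
  "xyz": [
    [0.008,0,-0.001],
    [0.018,0,-0.0017],
    [0.026,0,-0.0017],
    [0.029,0,-0.0017],
    [0.029,0,-0.0017]
  ],
  "turn": [0,0,0,0,0]
}}

```text
clock: 24.22
tool_pos: [0.4689, 0.3956, 0.1052]
ee_rot: [[-0.022, -0.072, -0.997], [0.01, -0.997, 0.072], [-1.0, -0.008, 0.022]]
wrist_force: [-0.2, -0.0, -2.1]
gripper_width: 0.419
```

```bash
python3 go.py 466.3,396.6,6.7,-94.1
```

```text
t 24.23 tip [466.8 396.5   8.2] ang -94.2 tilt [-0.022  0.01  -1.   ] J [33.0, 29.0, 96.0, 1.0, 56.0, 126.0] w 39.4 F [-0.2 -0.  -2.1]
['466.3', '396.6', '6.7', '-94.1'] shift [ 0.0015 -0.      0.0005] turn -0.1
```

Call:
{"method": "step_arm", "body": {
  "xyz": [
    [0.0007,0,0],
    [0.0013,0,0],
    [0.0013,0,0]
  ],
  "turn": [0,0,0]
}}

```text
clock: 24.6
tool_pos: [0.469, 0.3957, 0.1042]
ee_rot: [[-0.021, -0.072, -0.997], [0.01, -0.997, 0.072], [-1.0, -0.009, 0.022]]
wrist_force: [-0.2, 0.5, -0.5]
gripper_width: 0.419
```

Call:
{"method": "step_arm", "body": {
  "xyz": [
    [0,0,0],
    [0,0,0],
    [0,0,0],
    [0,0,0]
  ],
  "turn": [0,0,0,0],
  "jaw": 0.56
}}

```text
clock: 25.1
tool_pos: [0.469, 0.3957, 0.1042]
ee_rot: [[-0.021, -0.072, -0.997], [0.01, -0.997, 0.072], [-1.0, -0.009, 0.022]]
wrist_force: [0.2, 0.0, 0.7]
gripper_width: 0.56
```

Call:
{"method": "step_arm", "body": {
  "xyz": [
    [-0.02,0,0],
    [-0.05,0,0],
    [-0.085,0,0],
    [-0.1,0,0],
    [-0.1,0,0]
  ],
  "turn": [0,0,0,0,0]
}}

```text
clock: 25.72
tool_pos: [0.4714, 0.3948, 0.2049]
ee_rot: [[-0.019, -0.072, -0.997], [0.011, -0.997, 0.072], [-1.0, -0.01, 0.02]]
wrist_force: [0.1, 0.3, -0.5]
gripper_width: 0.56
```

```bash
python3 go.py 446.5,-10.5,60,-95.5;python3 - <<'E'
from h import *
from rig import viewer
d=viewer.read_camera("scene"); crop(d,"s11",400,90,560,240,4)
E
```

```text
t 25.73 tip [469.6 395.9 107.9] ang -94.2 tilt [-0.019  0.011 -1.   ] J [33.0, 23.0, 89.0, 1.0, 68.0, 127.0] w 52.7 F [ 0.1  0.3 -0.5]
['446.5', '-10.5', '60', '-95.5'] shift [ 0.0437  0.4075 -0.0073] turn 1.3
```

View pics/s11.png

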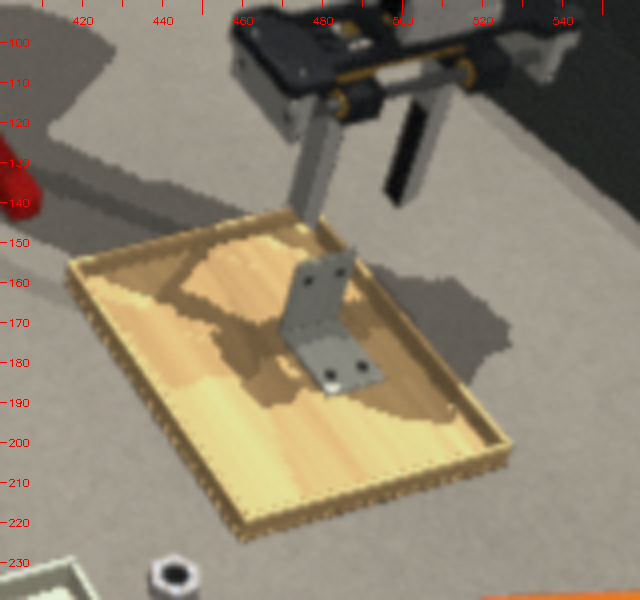

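Call:
{"method": "step_arm", "body": {
  "xyz": [
    [0,0.04,-0.001],
    [0,0.09,-0.002],
    [0,0.15,-0.003],
    [0,0.21,-0.004],
    [0,0.26,-0.005]
  ],
  "turn": [0.5,1,1.3,1.3,1.3]
}}

```text
clock: 26.4
tool_pos: [0.4556, 0.1327, 0.1997]
ee_rot: [[-0.025, -0.095, -0.995], [0.009, -0.995, 0.095], [-1.0, -0.007, 0.026]]
wrist_force: [1.5, -0.4, -0.3]
gripper_width: 0.56
```

```bash
python3 go.py 440.5,-10,60,-95.5
```

```text
t 26.4 tip [453.2 133.7 102.7] ang -95.5 tilt [-0.025  0.009 -1.   ] J [7.0, 13.0, 107.0, 1.0, 62.0, 102.0] w 52.6 F [ 1.5 -0.4 -0.3]
['440.5', '-10', '60', '-95.5'] shift [ 0.0417  0.1445 -0.0021] turn 0.0
```

Call:
{"method": "step_arm", "body": {
  "xyz": [
    [0.005,0.05,-0.001],
    [0.015,0.1,-0.002],
    [0.03,0.14,-0.002],
    [0.04,0.1445,-0.002],
    [0.042,0.1445,-0.002]
  ],
  "turn": [0,0,0,0,0]
}}

```text
clock: 27.02
tool_pos: [0.4418, -0.0105, 0.1553]
ee_rot: [[-0.028, -0.096, -0.995], [0.011, -0.995, 0.096], [-1.0, -0.008, 0.029]]
wrist_force: [0.4, 0.4, 0.1]
gripper_width: 0.559
```

```bash
python3 go.py 440.5,-10,2,-95.5;python3 - <<'E'
from h import *
from rig import viewer
d=viewer.read_camera("scene"); crop(d,"s12",260,120,420,270,4)
E
```

```text
t 27.02 tip [439.1  -9.5  58.3] ang -95.5 tilt [-0.028  0.011 -1.   ] J [-11.0, 13.0, 114.0, 0.0, 55.0, 85.0] w 52.6 F [0.4 0.4 0.1]
['440.5', '-10', '2', '-95.5'] shift [ 0.0563  0.0009 -0.0031] turn -0.0
```

View pics/s12.png

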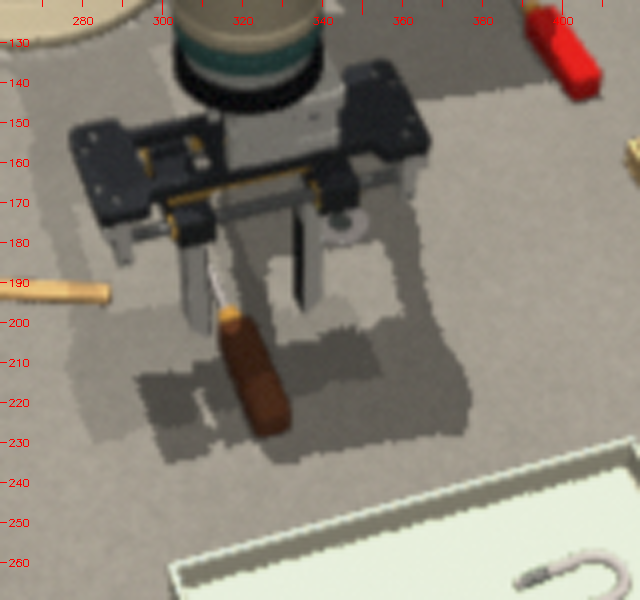

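Call:
{"method": "step_arm", "body": {
  "xyz": [
    [0.015,0.001,-0.003],
    [0.035,0.001,-0.003],
    [0.05,0.001,-0.003],
    [0.0555,0.001,-0.003],
    [0.0555,0.001,-0.003]
  ],
  "turn": [0,0,0,0,0]
}}

```text
clock: 27.7
tool_pos: [0.4437, -0.01, 0.1001]
ee_rot: [[-0.027, -0.094, -0.995], [0.011, -0.996, 0.094], [-1.0, -0.008, 0.028]]
wrist_force: [0.0, -1.0, -0.1]
gripper_width: 0.56
```

Call:
{"method": "step_arm", "body": {
  "xyz": [
    [0,0,0],
    [0,0,0],
    [0,0,0],
    [0,0,0]
  ],
  "turn": [0,0,0,0],
  "jaw": 0.08,
  "newtons": 25
}}

```text
clock: 28.2
tool_pos: [0.444, -0.0103, 0.1005]
ee_rot: [[-0.026, -0.094, -0.995], [0.01, -0.996, 0.094], [-1.0, -0.008, 0.027]]
wrist_force: [-0.3, -0.6, 2.9]
gripper_width: 0.252
```

```bash
python3 go.py
```

```text
t 28.2 tip [441.4  -9.3   3.5] ang -95.4 tilt [-0.026  0.01  -1.   ] J [-11.0, 18.0, 117.0, 0.0, 46.0, 85.0] w 23.7 F [-0.3 -0.6  2.9]
```

Call:
{"method": "step_arm", "body": {
  "xyz": [
    [0,0,0],
    [-0.01,0,0],
    [-0.03,0,0],
    [-0.06,0,0],
    [-0.085,0,0]
  ],
  "turn": [0,0,0,0,0],
  "newtons": 35
}}

```text
clock: 28.82
tool_pos: [0.4463, -0.011, 0.1868]
ee_rot: [[-0.026, -0.094, -0.995], [0.01, -0.996, 0.094], [-1.0, -0.008, 0.027]]
wrist_force: [-0.5, 0.4, -1.4]
gripper_width: 0.251
```

```bash
python3 go.py 505,315.7,90,-94.1;python3 - <<'E'
from h import *
from rig import viewer
d=viewer.read_camera("scene"); crop(d,"s13",260,80,420,230,4)
E
```

```text
t 28.82 tip [443.7 -10.1  89.8] ang -95.4 tilt [-0.026  0.01  -1.   ] J [-11.0, 11.0, 111.0, 0.0, 60.0, 85.0] w 23.6 F [-0.5  0.4 -1.4]
['505', '315.7', '90', '-94.1'] shift [ 0.0016 -0.3301 -0.0305] turn -1.3
```

View pics/s13.png

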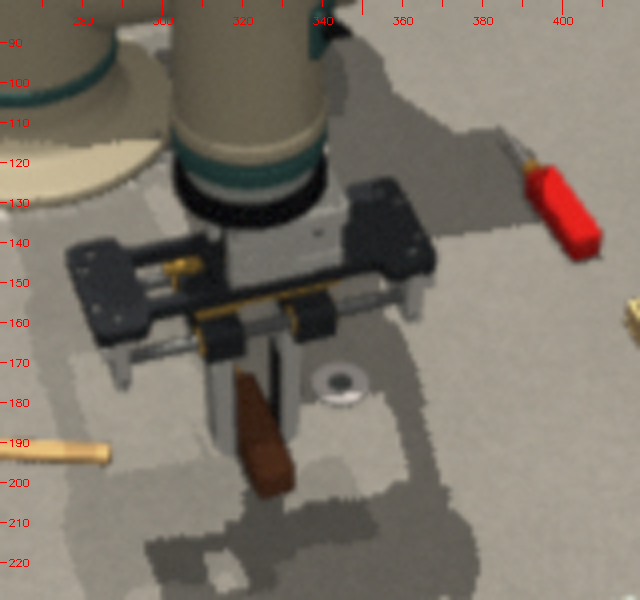

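Awl held level. Move over the tray.

Call:
{"method": "step_arm", "body": {
  "xyz": [
    [0,-0.03,-0.003],
    [0,-0.075,-0.007],
    [0,-0.125,-0.012],
    [0,-0.175,-0.017],
    [0,-0.225,-0.021]
  ],
  "turn": [-1.3,-1.3,-1.3,-1.3,-1.3]
}}

```text
clock: 29.5
tool_pos: [0.49, 0.2123, 0.1904]
ee_rot: [[-0.02, -0.071, -0.997], [0.009, -0.997, 0.071], [-1.0, -0.007, 0.021]]
wrist_force: [0.8, -1.0, -1.4]
gripper_width: 0.251
```

Call:
{"method": "step_arm", "body": {
  "xyz": [
    [0,-0.04,-0.004],
    [0,-0.08,-0.007],
    [0,-0.098,-0.008],
    [0,-0.1,-0.008],
    [0,-0.1,-0.008]
  ],
  "turn": [0,0,0,0,0]
}}

```text
clock: 30.12
tool_pos: [0.5047, 0.3103, 0.1908]
ee_rot: [[-0.021, -0.072, -0.997], [0.008, -0.997, 0.071], [-1.0, -0.006, 0.022]]
wrist_force: [0.8, -0.7, -1.4]
gripper_width: 0.252
```

```bash
python3 go.py 505,315.7,30,-94.1
```

```text
t 30.12 tip [502.6 311.   93.8] ang -94.1 tilt [-0.021  0.008 -1.   ] J [24.0, 22.0, 93.0, 1.0, 65.0, 118.0] w 23.7 F [ 0.8 -0.7 -1.4]
['505', '315.7', '30', '-94.1'] shift [ 0.0638 -0.0044 -0.0034] turn -0.0
```

Call:
{"method": "step_arm", "body": {
  "xyz": [
    [0.015,-0.004,-0.003],
    [0.035,-0.0044,-0.0034],
    [0.055,-0.0044,-0.0034],
    [0.064,-0.0044,-0.0034],
    [0.064,-0.0044,-0.0034]
  ],
  "turn": [0,0,0,0,0]
}}

```text
clock: 30.75
tool_pos: [0.5067, 0.3142, 0.1258]
ee_rot: [[-0.023, -0.072, -0.997], [0.007, -0.997, 0.072], [-1.0, -0.005, 0.023]]
wrist_force: [0.3, -0.5, -1.6]
gripper_width: 0.253
```

```bash
python3 go.py 505,315.7,8,-94.1;python3 - <<'E'
from h import *
from rig import viewer
d=viewer.read_camera("scene"); crop(d,"s14",400,90,560,240,4)
E
```

```text
t 30.75 tip [504.5 314.9  28.8] ang -94.2 tilt [-0.023  0.007 -1.   ] J [25.0, 26.0, 97.0, 1.0, 58.0, 118.0] w 23.7 F [ 0.3 -0.5 -1.6]
['505', '315.7', '8', '-94.1'] shift [ 0.0208 -0.0008 -0.0009] turn -0.1
```

View pics/s14.png

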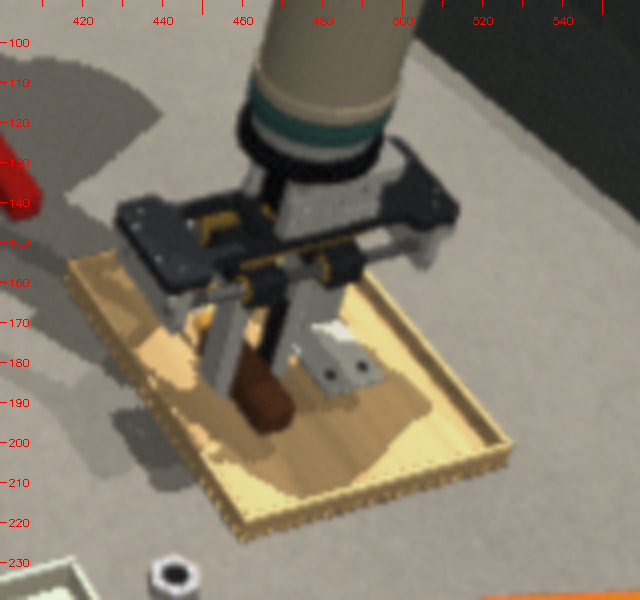

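Call:
{"method": "step_arm", "body": {
  "xyz": [
    [0.007,-0.0008,-0.001],
    [0.015,-0.0008,-0.001],
    [0.02,-0.0008,-0.001],
    [0.021,-0.0008,-0.001],
    [0.021,-0.0008,-0.001]
  ],
  "turn": [0,0,0,0,0]
}}

```text
clock: 31.42
tool_pos: [0.5078, 0.3155, 0.1056]
ee_rot: [[-0.021, -0.072, -0.997], [0.008, -0.997, 0.072], [-1.0, -0.006, 0.022]]
wrist_force: [0.1, 0.5, -1.5]
gripper_width: 0.252
```

```bash
python3 go.py 505,315.7,7.5,-94.1
```

```text
t 31.43 tip [505.7 316.3   8.6] ang -94.1 tilt [-0.021  0.008 -1.   ] J [25.0, 28.0, 98.0, 1.0, 55.0, 118.0] w 23.7 F [ 0.1  0.5 -1.5]
['505', '315.7', '7.5', '-94.1'] shift [0.0011 0.0006 0.0006] turn -0.0
```

Call:
{"method": "step_arm", "body": {
  "xyz": [
    [0.0007,0,0],
    [0.0012,0,0],
    [0.0012,0,0]
  ],
  "turn": [0,0,0]
}}

```text
clock: 31.8
tool_pos: [0.5079, 0.3156, 0.1047]
ee_rot: [[-0.021, -0.072, -0.997], [0.008, -0.997, 0.072], [-1.0, -0.006, 0.021]]
wrist_force: [0.5, -0.5, 0.3]
gripper_width: 0.254
```

Call:
{"method": "step_arm", "body": {
  "xyz": [
    [0,0,0],
    [0,0,0],
    [0,0,0],
    [0,0,0]
  ],
  "turn": [0,0,0,0],
  "jaw": 0.4
}}

```text
clock: 32.3
tool_pos: [0.5079, 0.3156, 0.1046]
ee_rot: [[-0.021, -0.072, -0.997], [0.008, -0.997, 0.072], [-1.0, -0.006, 0.021]]
wrist_force: [0.0, -0.3, -0.1]
gripper_width: 0.401
```

Call:
{"method": "step_arm", "body": {
  "xyz": [
    [-0.015,0,0],
    [-0.045,0,0],
    [-0.09,0,0],
    [-0.13,0,0],
    [-0.15,0,0]
  ],
  "turn": [0,0,0,0,0]
}}

```text
clock: 32.92
tool_pos: [0.5119, 0.3148, 0.2586]
ee_rot: [[-0.016, -0.072, -0.997], [0.01, -0.997, 0.072], [-1.0, -0.009, 0.017]]
wrist_force: [0.3, -0.9, -0.2]
gripper_width: 0.4
```

Call:
{"method": "step_arm", "body": {
  "xyz": [
    [0,0.04,0.02],
    [0,0.09,0.05],
    [0,0.14,0.09],
    [0,0.19,0.13],
    [0,0.2,0.15]
  ],
  "turn": [0,0,0,0,0]
}}

```text
clock: 33.55
tool_pos: [0.3453, 0.1243, 0.2601]
ee_rot: [[-0.016, -0.074, -0.997], [0.009, -0.997, 0.074], [-1.0, -0.008, 0.016]]
wrist_force: [0.2, -0.2, 0.4]
gripper_width: 0.395
```

Call:
{"method": "step_arm", "body": {
  "xyz": [
    [0,0,0],
    [0,0,0],
    [0,0,0],
    [0,0,0]
  ],
  "turn": [0,0,0,0]
}}

```text
clock: 34.05
tool_pos: [0.3461, 0.1247, 0.26]
ee_rot: [[-0.016, -0.073, -0.997], [0.009, -0.997, 0.073], [-1.0, -0.008, 0.017]]
wrist_force: [-0.4, 0.2, 0.2]
gripper_width: 0.404
```

```bash
python3 go.py;python3 - <<'E'
from h import *
from rig import viewer
for n in("scene","top"):
    d=viewer.read_camera(n); np.savez(f"/tmp/{n}9.npz",**d); cv2.imwrite(f"pics/{n}9.png",d["color"][:,:,::-1])
d=load("scene9");crop(d,"f_tray",400,120,540,230,5);crop(d,"f_tin",100,235,220,335,5);crop(d,"f_bin",290,220,460,335,4)
d=load("top9");crop(d,"g_tray",145,115,245,225,5)
E
```

```text
t 34.05 tip [344.6 125.7 163. ] ang -94.2 tilt [-0.016  0.009 -1.   ] J [8.0, -0.0, 112.0, 1.0, 69.0, 102.0] w 38.0 F [-0.4  0.2  0.2]
```

View pics/f_tray.png

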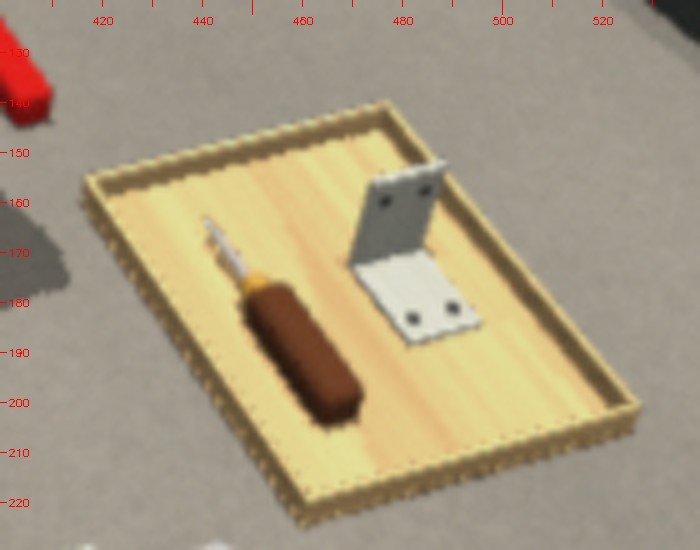

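View pics/g_tray.png

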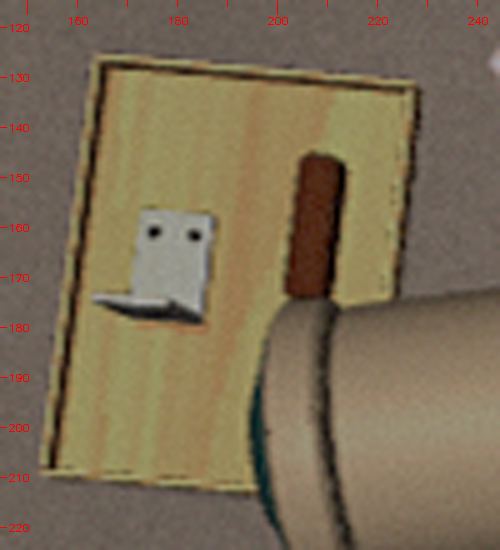

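View pics/top9.png

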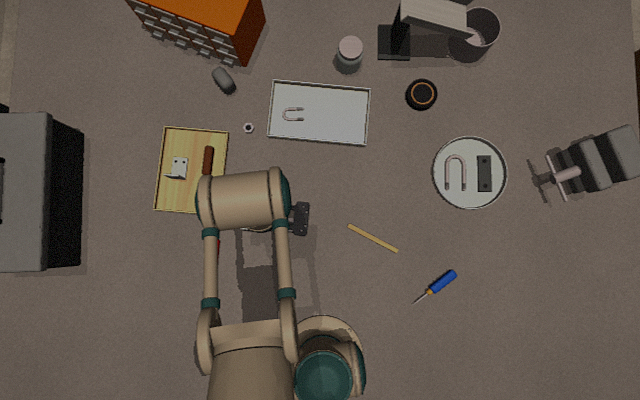

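View pics/scene9.png

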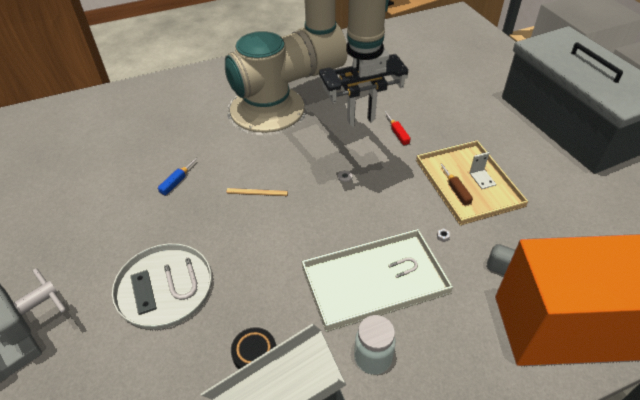

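```bash
python3 - <<'E'
from h import *
d=load("scene9")
r=lambda u,v:np.round(1e3*dep(d,u,v)).tolist()
print("upright",r(478,156),r(484,154),r(472,170),"foot",r(484,173),r(484,183),r(492,182))
print("awl",r(452,180),r(466,198),r(458,190),"floor",r(440,180),r(500,200))
t=load("top9")
r=lambda u,v:np.round(1e3*dep(t,u,v)).tolist()
print("plate",r(484,160),r(484,186),r(484,173),"ubl",r(447,180),r(465,180),r(456,157))
print("small",r(290,109),r(290,119),r(283,114))
E
```

```text
upright [464.0, 387.0, 62.0] [464.0, 404.0, 63.0] [461.0, 384.0, 14.0] foot [478.0, 409.0, 9.0] [509.0, 386.0, 12.0] [512.0, 408.0, 9.0]
awl [481.0, 311.0, 26.0] [544.0, 308.0, 27.0] [516.0, 304.0, 28.0] floor [451.0, 300.0, 4.0] [566.0, 394.0, 4.0]
plate [525.0, -431.0, 14.0] [453.0, -428.0, 16.0] [489.0, -430.0, 13.0] ubl [468.0, -329.0, 15.0] [471.0, -381.0, 3.0] [533.0, -356.0, 9.0]
small [658.0, 100.0, 12.0] [629.0, 99.0, 13.0] [644.0, 119.0, 11.0]
```

Heights match what lying flat or standing upright should give, within depth noise. Handing in.

```bash
python3 -c "
from rig import manip
print(manip.job_done())"
```

```text
the job is handed in; nothing more can be done
None
```

Both kits are made up and the job is handed in, at about 34 s of the 112 s allowed.

**What I did, in order:**
1. Moved the smaller U-bolt off the plate and left it on the bin floor.
2. Put the larger U-bolt, then the backing plate, into the wide, low tin.
3. Put the bracket, then the walnut-handled awl, into the tray.

**Last checks, from both cameras and the depth maps:**
- **Tin:** the plate and the larger U-bolt lie side by side, clear of each other and the rim. The plate's top read 13–16 mm (11 expected). The U-bolt read 9–15 mm (13 expected), and one of its three readings missed the rod and gave the tin floor.
- **Tray:** the bracket stands on its foot, with its top at about 63 mm (64 expected). The awl lies flat, with its handle top at about 27 mm (28 expected) and its tip clear of the wall.
- **Bin:** the smaller U-bolt lies flat at 11–13 mm (11 expected), and the bin holds nothing else.
- **Robot:** the gripper was open and clear of everything.

**Disagreements:**
- The two cameras differed by up to 5 mm on some positions, and depth noise was about 5 mm. The plate's readings run 2–5 mm high, which I put down to that noise.
- The tool's tilt drifted to about 1.7 degrees over the run. The move interface could not correct it, and I saw no effect on the placed parts.

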